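# Put the pigment jars away by size and lock the drawer

### The job

Put every black-capped white jar on the table upright into the open drawer, sorted by body diameter: small jars in the narrow row, medium in the middle row, large in the wide row. When all are in, push the drawer fully shut, and only then slide the little flush lock button in the cabinet's top all the way to the robot's left. Leave the tin, the cardboard box and the glass muller standing where they are.

Things in the scene. Friction and masses are not known exactly. Their poses are not given: they have to be found in the camera images.
- jar_s1: small white jar with black cap, on the table, not in every run: round body 42 mm in diameter, 46 mm tall, flat shoulder; on its axis a cylindrical cap 28 mm in diameter, from 46 to 70 mm height. All jars have the same height and cap; only the body diameter differs (42, 52 or 62 mm). Origin: centre of its underside, z up the jar. 60 to 210 g.
- jar_m1: medium white jar with black cap, on the table, not in every run: round body 52 mm in diameter, 46 mm tall, flat shoulder; on its axis a cylindrical cap 28 mm in diameter, from 46 to 70 mm height. All jars have the same height and cap; only the body diameter differs (42, 52 or 62 mm). Origin: centre of its underside, z up the jar. 60 to 210 g.
- jar_l1: large white jar with black cap, on the table, not in every run: round body 62 mm in diameter, 46 mm tall, flat shoulder; on its axis a cylindrical cap 28 mm in diameter, from 46 to 70 mm height. All jars have the same height and cap; only the body diameter differs (42, 52 or 62 mm). Origin: centre of its underside, z up the jar. 60 to 210 g.
- jar_s2: small white jar with black cap, on the table, not in every run: round body 42 mm in diameter, 46 mm tall, flat shoulder; on its axis a cylindrical cap 28 mm in diameter, from 46 to 70 mm height. All jars have the same height and cap; only the body diameter differs (42, 52 or 62 mm). Origin: centre of its underside, z up the jar. 60 to 210 g.
- jar_m2: medium white jar with black cap, on the table, not in every run: round body 52 mm in diameter, 46 mm tall, flat shoulder; on its axis a cylindrical cap 28 mm in diameter, from 46 to 70 mm height. All jars have the same height and cap; only the body diameter differs (42, 52 or 62 mm). Origin: centre of its underside, z up the jar. 60 to 210 g.
- jar_l2: large white jar with black cap, on the table, not in every run: round body 62 mm in diameter, 46 mm tall, flat shoulder; on its axis a cylindrical cap 28 mm in diameter, from 46 to 70 mm height. All jars have the same height and cap; only the body diameter differs (42, 52 or 62 mm). Origin: centre of its underside, z up the jar. 60 to 210 g.
- jar_s3: small white jar with black cap, on the table, not in every run: round body 42 mm in diameter, 46 mm tall, flat shoulder; on its axis a cylindrical cap 28 mm in diameter, from 46 to 70 mm height. All jars have the same height and cap; only the body diameter differs (42, 52 or 62 mm). Origin: centre of its underside, z up the jar. 60 to 210 g.
- drawer (a joint): how far the drawer is out of the cabinet, m: 0 = fully shut, 0.172 = fully out; starts over 0.15. Slides out along the cabinet's -x; resists with about 3 N plus 10 N per m/s; stays where left. Rows run front to back, from left (+y): narrow, middle, wide. Floor 10 mm above the table; above it dividers 20 mm, side and back walls 30 mm high, front panel 76 mm high and 12 mm thick.
- row_narrow (a point): centre of the narrow row's floor in the drawer (0.052 mm wide, 156 mm long: the row for the small jars of 42 mm, up to three one behind the other). Moves with the drawer; x runs along the row towards the back of the cabinet, y to the left, z up.
- row_middle (a point): centre of the middle row's floor in the drawer (0.062 mm wide, 156 mm long: the row for the medium jars of 52 mm, up to two one behind the other). Moves with the drawer; x runs along the row towards the back of the cabinet, y to the left, z up.
- row_wide (a point): centre of the wide row's floor in the drawer (0.072 mm wide, 156 mm long: the row for the large jars of 62 mm, up to two one behind the other). Moves with the drawer; x runs along the row towards the back of the cabinet, y to the left, z up.
- knob_face (a point): middle of the front face of the drawer's round steel knob (28 mm in diameter, standing 26 mm out of the front panel, 55 mm above the table); moves with the drawer; its x axis points into the cabinet, the way to push it shut.
- cabinet: low grey cabinet, fixed, 228 mm wide, 185 mm deep, flat top 102 mm above the table. Origin: on the table under the middle of its front face; x to its back, y to its left, z up. The underside of its top is 88 mm above the table, so jars standing in the drawer pass under it.
- slot (a point): centre of the mouth of the recessed lock slot, level with the cabinet's top, 36 mm behind its front face; axes as the cabinet's. The slot is 104 mm long along y, 28 mm wide along x, 10 mm deep; the lock button slides in it; the empty 56 mm or so of slot to the right (-y) of the button takes a fingertip.
- lock (a joint): position of the lock button, m: 0 = open (right), 0.026 = locked (at the left end of the slot, +y of the cabinet); starts 0 to 0.004. Rubs with about 1.5 N and stays where left.
- lock_top (a point): middle of the top of the steel lock button, flush with the cabinet's top: 20 mm long along the slot (y), 25 mm wide, about 9 mm tall with flat upright ends; pushed left (+y) from its right end inside the slot it locks.
- tin: steel tin, 56 mm in diameter, 75 mm tall, loose among the jars; stays where it stands. Origin: centre of its underside.
- chalk_box: small cardboard box 50 x 42 x 70 mm tall, loose among the jars; stays where it stands. Origin: centre of its underside.
- muller: green glass muller (grinder) on a 56 mm foot, 85 mm tall, loose among the jars; stays where it stands. Origin: centre of its underside.
There are look-alikes about, which are no part of the job. Leave any yellow look-alike of the jar_s3 alone. What is shaped like the jar_l1 but blue is not meant.

How it is judged:
By the outcome, as a careful person would: the job done as asked, in the order asked, and still so for the second after the job is handed in, with the robot touching nothing.
Of jar_s1, jar_m1, jar_l1, jar_s2, jar_m2, jar_l2, jar_s3 only 5 to 7 are there at a start; the rules pass over those that are not, and their reading is None.
At some moment in a run one of jar_s1, jar_m1, jar_l1, jar_s2, jar_m2, jar_l2, jar_s3 may be knocked a few centimetres aside while the robot is not near it.
It also fails if it takes over 210 s, if anything falls off the work surface, if the arm or the gripper's body presses on something with over 40 N, if the wrist force passes 120 N, or if a joint passes its speed limit or range.

### The arm

A 7-joint arm with a two-finger parallel gripper is mounted at the origin on the work surface. World frame = base frame: x ahead of the robot, y to its left, z up, the work surface at z = 0. Lengths are in m, angles in rad, forces in N, time in s.
With the tool pointing down it reaches from about 0.4 to 0.85 m from the base axis. Payload 10.4 kg.
Tool frame: the origin (TCP) lies at the very end of the fingers, on their centre line; the grasp point (between the pads) lies r.grip_depth behind it (r.grip_depth is the distance from the TCP to the grasp point, in m); y points along the fingers, z is the direction in which the jaws open and shut, and the axes are right-handed (so a half turn about y gives the same grasp; the last joint's range is limited). The gripper opens to 87 mm and grips with 3 to 60 N. Pads are 19 mm wide; open, the fingers measure 117 mm over their backs; the gripper's body (75 mm by 190 mm) begins 51 mm behind the grasp point.
Start: joints at [1.157, 0.332, -0.065, 1.46, 0.022, 1.35, -0.088], TCP at [0.238, -0.578, 0.223] pointing down, gripper open.
Joint ranges: [-2.6, 2.6], [-0.5, 2.12], [-1.47, 1.34], [0.16, 2.42], [-1.27, 4.41], [0.06, 2.06], [-2.6, 2.6]. Speed limits (rad/s): [2.22, 2.22, 2.79, 2.79, 3.14, 3.14, 3.14].

### API

Orientations are given as a unit quaternion [x, y, z, w].
In Python, from bench import r gives the robot as it stands.
- The arm moves only by the shell command python3 -m jog 'ROWS' [OPENING] [FORCE]. ROWS is JSON, a list of rows, each a list of 6 numbers: the shift along the tool's x, y, z in m, then the turn, a rotation vector about the tool's x, y, z in degrees. A call has 1 to 12 rows; each row shifts and turns the pose as measured when the row begins, along the tool's axes as they then stand; what a row does not reach is not made up. A row lasts 1/12 s, in which the tool goes at most 41.7 mm and 7.16 degrees, less where a joint would pass 70% of its speed; a pose out of reach is approached as far as the arm can. A call with a gripper value outside its range is refused whole. OPENING is the opening, from -1 (shut) to 1 (fully open), so that 0 is half open, set as the call begins (- or left out, the last holds). The fingers move at their own pace and stop on an object; FORCE is the grip in N (left out, the last holds). Time passes only in rows, so rows that do not move let the fingers close. It gives the time, the measured TCP pose, the force and the opening at its end, in the units of the state.
- r.read_state(): the state, without advancing time (a new reading comes with each control period).
- r.camera(name): name is "scene" or "side" or "wrist"; returns a dict with "image" (480x640x3 uint8, red, green, blue), "range_z" (480x640 float32, m along the optical axis (not along the pixel's ray), 0 where there is no reading), "K" (3x3 intrinsics, pixels), "R" (3x3) and "t" (3): a world point X has camera coordinates R X + t. Camera axes: x right, y down, z forward; pixel columns grow to the right and rows downward; lengths in m; the calibration is good to about 2 mm. A picture is of the moment at which its call begins.
- r.close_job(): hands the job in, once; it reports no verdict.
The state is a dict: "time": time; "joint_positions": joint angles; "joint_vel": joint speeds; "joint_torque": joint torques, N m; "ee_pos": TCP position; "eef_rot": TCP orientation; "ft_force": force on the tool from outside, world axes, zero at the start; "torque": the same for the moment, N m; "width": finger opening in m.
Only numpy, scipy, OpenCV 4.12 (cv2) and the standard library are available. Lean on these libraries where they do the work, as an engineer would, in place of code of your own. Each camera call takes 0.05 s, during which the arm holds its last target. There are 200 camera calls.

## Working session

There is one attempt and no reset: what is moved stays moved. The work goes in short steps, Python scripts to look and compute and a shell command to move; the robot and the scene stay as the last step left them, time stands still between calls to the robot, and variables do not carry over. Pictures are saved under pics/ and viewed, about 12 in all and at most 16, crops included, and the job is handed in when it is done.

```bash
ls; mkdir -p pics; python3 - <<'E'
from bench import r
import cv2,numpy as np
s=r.read_state();print({k:np.round(v,3).tolist() for k,v in s.items()},r.grip_depth)
for n in("scene","side","wrist"):
    c=r.camera(n);cv2.imwrite(f"pics/{n}0.png",c["image"][:,:,::-1]);print(n,c["K"].round(1).tolist(),c["R"].round(3).tolist(),c["t"].round(3).tolist())
    np.savez(f"pics/{n}0.npz",**c)
E
```

```text
pics
{'time': 0.0, 'joint_positions': [1.157, 0.333, -0.065, 1.461, 0.022, 1.35, -0.089], 'joint_vel': [0.001, -0.0, -0.001, 0.001, 0.0, 0.0, 0.001], 'joint_torque': [0.001, -62.327, 0.025, -38.989, -0.061, 0.04, 0.0], 'ee_pos': [0.238, -0.578, 0.222], 'eef_rot': [-0.137, 0.694, -0.693, 0.137], 'ft_force': [-0.372, -0.329, -0.74], 'torque': [-0.004, -0.014, 0.0], 'width': 0.087} 0.0187
scene [[558.4, 0.0, 308.6], [0.0, 558.4, 243.4], [0.0, 0.0, 1.0]] [[0.744, 0.669, -0.013], [0.521, -0.591, -0.616], [-0.42, 0.451, -0.788]] [-0.418, -0.226, 1.434]
side [[494.2, 0.0, 317.0], [0.0, 494.2, 239.6], [0.0, 0.0, 1.0]] [[-0.984, -0.178, -0.025], [-0.078, 0.546, -0.834], [0.162, -0.819, -0.551]] [0.554, 0.125, 0.968]
wrist [[358.1, 0.0, 319.1], [0.0, 358.1, 242.3], [0.0, 0.0, 1.0]] [[0.381, -0.924, -0.001], [-0.896, -0.37, 0.245], [-0.227, -0.092, -0.969]] [-0.625, -0.029, 0.389]
```

View pics/scene0.png

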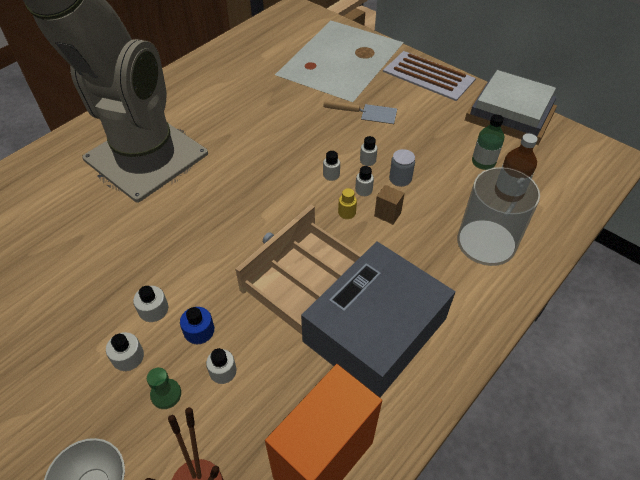

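View pics/side0.png

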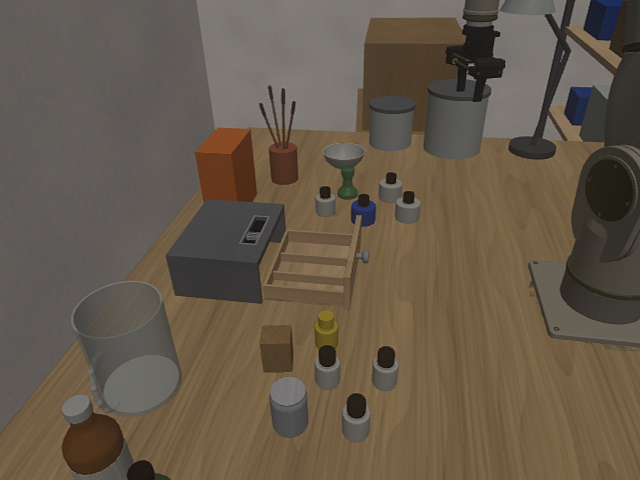

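The scene view shows six white jars with black caps. Three look small, at (331,165), (369,150) and (364,181). Three look bigger, at (150,302), (124,350) and (221,365). The look-alikes are blue (197,324) and yellow (348,204), and I'll leave both alone. The drawer is open at about (310,265), and the lock slot is at (355,287).

```bash
cat > h.py <<'E'
import numpy as np,cv2
def cloud(c):
    v,u=np.mgrid[:480,:640];z=c["range_z"];K=c["K"]
    p=np.stack([(u-K[0,2])/K[0,0]*z,(v-K[1,2])/K[1,1]*z,z],-1)
    w=(p-c["t"])@c["R"]; w[z<=0]=np.nan
    return w
def ray(c,u,v,h):
    d=c["R"].T@np.linalg.inv(c["K"])@np.array([u,v,1.]);o=-c["R"].T@c["t"]
    return o+d*(h-o[2])/d[2]
def proj(c,X):
    p=c["R"]@np.array(X)+c["t"];q=c["K"]@p;return q[:2]/q[2]
def caps(c,zr=(0.052,0.085),xr=(0.2,0.9)):
    w=cloud(c);im=c["image"].astype(int)
    m=(im.max(2)<60)&(w[...,2]>zr[0])&(w[...,2]<zr[1])&(w[...,0]>xr[0])&(w[...,0]<xr[1])
    n,l,st,ce=cv2.connectedComponentsWithStats(m.astype(np.uint8))
    out=[]
    for i in range(1,n):
        if st[i,4]<40: continue
        P=w[l==i]; top=P[:,2]>np.percentile(P[:,2],90)-.004
        q=P[top][:,:2].astype(np.float32);cen,rad=cv2.minEnclosingCircle(q)
        out.append((ce[i].round(),np.array(cen),rad,np.percentile(P[:,2],95),st[i,4]))
    return out
E
python3 - <<'E'
from h import *
for n in("scene","side"):
    c=dict(np.load(f"pics/{n}0.npz"));w=cloud(c)
    print(n)
    for px,cen,rad,z,a in caps(c):
        # body: white-ish points within 5cm, z .015-.046
        d=np.hypot(w[...,0]-cen[0],w[...,1]-cen[1])
        m=(d<.045)&(w[...,2]>.008)&(w[...,2]<.050)
        print(px,cen.round(3),"cap r",round(rad,4),"z",round(z,3),a,"body r p95",np.percentile(d[m],[50,90,97]).round(4),c["image"][m].mean(0).round())
    m=(abs(w[...,2]-.102)<.006)&(w[...,0]>.3)&(c["image"].max(2)<110)&(w[...,1]>-.35)&(w[...,1]<.3)
    nn,l,st,ce=cv2.connectedComponentsWithStats(m.astype(np.uint8));i=1+st[1:,4].argmax()
    rc=cv2.minAreaRect(w[l==i][:,:2].astype(np.float32));print("cab",rc,cv2.boxPoints(rc).round(3).tolist(),np.median(w[l==i][:,2]))
    # front panel top
    m=(abs(w[...,2]-.076)<.005)&(w[...,0]>.25)&(abs(w[...,1])<.25)&(c["image"][...,0]>c["image"][...,2]+25)
    nn,l,st,ce=cv2.connectedComponentsWithStats(m.astype(np.uint8))
    for i in range(1,nn):
        if st[i,4]>60:print("panel?",ce[i].round(),cv2.minAreaRect(w[l==i][:,:2].astype(np.float32)))
    m=(abs(w[...,2]-.080)<.012)&(w[...,0]>.2)
c=dict(np.load("pics/scene0.npz"));im=c["image"]
a=cv2.resize(im[255:400,90:250],None,fx=3,fy=3);b=cv2.resize(im[130:225,300:430],None,fx=3,fy=3)
o=np.zeros((a.shape[0],a.shape[1]+b.shape[1],3),np.uint8)[:, :];o[:,:a.shape[1]]=a;o[:b.shape[0],a.shape[1]:]=b
o=cv2.resize(o,None,fx=.9,fy=.9);cv2.imwrite("pics/crop1.png",o[:,:,::-1]);print(o.shape)
E
```

```text
scene
[489. 144.] [0.663 0.538] cap r 0.0274 z 0.083 127 body r p95 [0.0223 0.027  0.0292] [66. 71. 61.]
[369. 142.] [0.442 0.358] cap r 0.0159 z 0.07 118 body r p95 [0.0168 0.0203 0.0214] [92. 92. 86.]
[331. 156.] [0.403 0.259] cap r 0.0148 z 0.07 121 body r p95 [0.0188 0.0205 0.0218] [93. 93. 87.]
[365. 172.] [0.495 0.271] cap r 0.0147 z 0.07 132 body r p95 [0.0189 0.0214 0.0222] [92. 92. 86.]
[390. 203.] [0.589 0.244] cap r 0.0299 z 0.067 105 body r p95 [0.0221 0.0278 0.0301] [54. 41. 26.]
[146. 293.] [ 0.383 -0.276] cap r 0.0144 z 0.071 188 body r p95 [0.0272 0.0301 0.0312] [116. 116. 109.]Traceback (most recent call last):
  File "<stdin>", line 9, in <module>
    return _quantile_unchecked(
        a, q, axis, out, overwrite_input, method, keepdims, weights)
    return _ureduce(a,
                    func=_quantile_ureduce_func,
    ...<5 lines>...
                    overwrite_input=overwrite_input,
                    method=method)
    r = func(a, **kwargs)
    result = _quantile(arr,
                       quantiles=q,
    ...<2 lines>...
                       out=out,
                       weights=wgt)
    slices_having_nans = np.isnan(arr[-1, ...])
                                  ~~~^^^^^^^^^
IndexError: index -1 is out of bounds for axis 0 with size 0
```

```bash
cat > m.py <<'E'
from h import *
for n in("scene","side"):
    c=dict(np.load(f"pics/{n}0.npz"));w=cloud(c)
    print(n)
    for px,cen,rad,z,a in caps(c):
        d=np.hypot(w[...,0]-cen[0],w[...,1]-cen[1])
        m=(d<.045)&(w[...,2]>.008)&(w[...,2]<.050)
        if m.sum()<20 or rad>.02: continue
        print(px,cen.round(3),"cap r",round(rad,4),"z",round(z,3),a,"body r",np.percentile(d[m],[50,90,97]).round(4),c["image"][m].mean(0).round())
    m=(abs(w[...,2]-.102)<.006)&(w[...,0]>.3)&(c["image"].max(2)<110)&(w[...,1]>-.35)&(w[...,1]<.3)
    nn,l,st,ce=cv2.connectedComponentsWithStats(m.astype(np.uint8));i=1+st[1:,4].argmax()
    rc=cv2.minAreaRect(w[l==i][:,:2].astype(np.float32));print("cab",rc,cv2.boxPoints(rc).round(3).tolist(),np.median(w[l==i][:,2]))
    m=(abs(w[...,2]-.076)<.005)&(w[...,0]>.25)&(abs(w[...,1])<.25)&(c["image"][...,0]>c["image"][...,2]+25)
    nn,l,st,ce=cv2.connectedComponentsWithStats(m.astype(np.uint8))
    for i in range(1,nn):
        if st[i,4]>60:print("panel?",ce[i].round(),cv2.minAreaRect(w[l==i][:,:2].astype(np.float32)))
c=dict(np.load("pics/scene0.npz"));im=c["image"]
a=cv2.resize(im[255:400,90:250],None,fx=3,fy=3);b=cv2.resize(im[130:225,300:400],None,fx=3,fy=3)
o=np.zeros((a.shape[0],a.shape[1]+b.shape[1],3),np.uint8);o[:,:a.shape[1]]=a;o[:b.shape[0],a.shape[1]:]=b
cv2.imwrite("pics/crop1.png",o[:,:,::-1]);print(o.shape)
E
python3 m.py
```

```text
scene
[369. 142.] [0.442 0.358] cap r 0.0159 z 0.07 118 body r [0.0168 0.0203 0.0214] [92. 92. 86.]
[331. 156.] [0.403 0.259] cap r 0.0148 z 0.07 121 body r [0.0188 0.0205 0.0218] [93. 93. 87.]
[365. 172.] [0.495 0.271] cap r 0.0147 z 0.07 132 body r [0.0189 0.0214 0.0222] [92. 92. 86.]
[146. 293.] [ 0.383 -0.276] cap r 0.0144 z 0.071 188 body r [0.0272 0.0301 0.0312] [116. 116. 109.]
[194. 315.] [ 0.49  -0.248] cap r 0.0143 z 0.071 205 body r [0.0278 0.0303 0.0308] [19. 40. 97.]
[119. 342.] [ 0.429 -0.378] cap r 0.0142 z 0.072 227 body r [0.0282 0.0307 0.0314] [117. 117. 110.]
[218. 357.] [ 0.59  -0.275] cap r 0.0142 z 0.071 223 body r [0.024  0.026  0.0266] [117. 117. 109.]
[160. 385.] [ 0.553 -0.378] cap r 0.0163 z 0.078 89 body r [0.0171 0.0256 0.0291] [38. 61. 37.]
cab ((0.7502537965774536, -0.011714883148670197), (0.18664845824241638, 0.23224002122879028), 0.42556628584861755) [[0.656000018119812, 0.10400000214576721], [0.6579999923706055, -0.1289999932050705], [0.843999981880188, -0.12700000405311584], [0.8429999947547913, 0.10499999672174454]] 0.10097212037419814
panel? [275.
[... 950 characters left out ...]
191 0.0204 0.0211] [96. 93. 86.]
[113. 459.] [0.733 0.506] cap r 0.0161 z 0.085 40 body r [0.0079 0.025  0.0296] [75. 73. 67.]
cab ((0.7528757452964783, -0.01160699874162674), (0.1873854696750641, 0.2341461479663849), 0.6887547373771667) [[0.6579999923706055, 0.10400000214576721], [0.6610000133514404, -0.12999999523162842], [0.8479999899864197, -0.12800000607967377], [0.8450000286102295, 0.10700000077486038]] 0.10299705627356781
panel? [223. 195.] ((0.828989565372467, -0.19948537647724152), (0.10568372160196304, 0.05039914324879646), 32.229496002197266)
panel? [275. 330.] ((0.5900455117225647, 0.2415115088224411), (0.043960265815258026, 0.019280703738331795), 8.965889930725098)
(435, 780, 3)
```

```bash
python3 - <<'E'
from h import *
c=dict(np.load("pics/scene0.npz"));print(cloud(c)[[293,342,358,316],[146,120,219,195]].round(3), c["image"][[293,342,358],[146,120,219]])
E
```

```text
[[ 0.386 -0.279  0.069]
 [ 0.436 -0.377  0.069]
 [ 0.596 -0.278  0.069]
 [ 0.497 -0.249  0.069]] [[11 10  9]
 [10  7 11]
 [16 15 16]]
```

View pics/crop1.png

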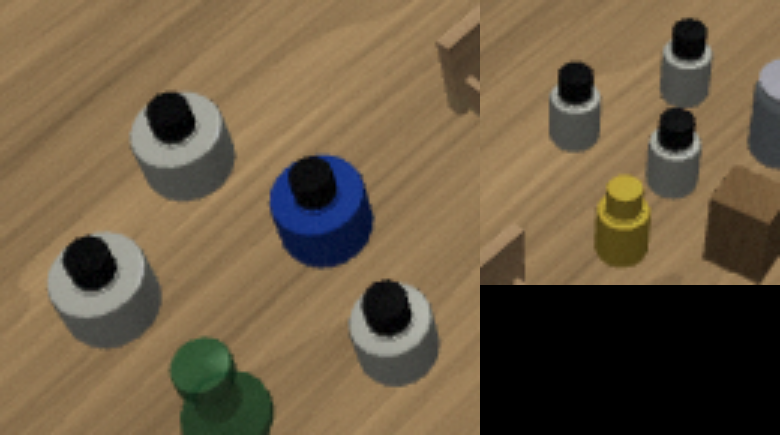

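Six jars match the description, and body radius sets their size. Small jars (r 21 mm) are at px (331,156), (369,142) and (365,172). Large jars (r 31 mm) are at (146,293) and (119,342). The medium jar (r 26 mm) is at (218,357). The crop confirms all six are white, while the blue and yellow ones are look-alikes. Next I'll measure the drawer rows and work out the tool axes.

```bash
cat > plan.py <<'E'
# usage: plan.py x y z [jaw_deg]: print tool-frame shift and turn (about tool y) to reach TCP target, tool down
import sys,numpy as np
from scipy.spatial.transform import Rotation as Ro
from bench import r
def go(x,y,z,j=90,s=None):
    s=s or r.read_state();R=Ro.from_quat(s["eef_rot"]);p=np.array(s["ee_pos"])
    a=np.radians(j);zz=np.array([np.cos(a),np.sin(a),0]);yy=np.array([0,0,-1.]);
    best=None
    for sg in(1,-1):
        T=Ro.from_matrix(np.stack([np.cross(yy,sg*zz),yy,sg*zz],1));v=(R.inv()*T).as_rotvec(degrees=True)
        if best is None or np.linalg.norm(v)<np.linalg.norm(best[0]):best=(v,T)
    d=np.array([x,y,z])-p
    print("t",round(s["time"],1),"tcp",p.round(4),"w",round(s["width"],4),"F",np.round(s["ft_force"],1))
    print("world d mm",(d*1e3).round(1),"tool-now d mm",(R.inv().apply(d)*1e3).round(1),"| aligned-tool d mm",(best[1].inv().apply(d)*1e3).round(1),"turn deg",best[0].round(2))
    print("tool x,z in world",R.as_matrix()[:,0].round(3),R.as_matrix()[:,2].round(3))
if __name__=="__main__": go(*map(float,sys.argv[1:]))
E
python3 plan.py .383 -.276 .15; python3 - <<'E'
from h import *
for n in("scene","side"):
    c=dict(np.load(f"pics/{n}0.npz"));w=cloud(c)
    x,y,z=w[...,0],w[...,1],w[...,2]
    for x0,x1 in((.52,.56),(.6,.645)):
        m=(x>x0)&(x<x1)&(abs(y)<.14)
        print(n,x0)
        print("top", [(round(b*.004-.14,3),int(((y[m&(z>.024)&(z<.05)]+.14)//.004==b).sum())) for b in range(70) if ((y[m&(z>.024)&(z<.05)]+.14)//.004==b).sum()>3])
    m=(z>.05)&(z<.062)&(x>.44)&(x<.486)&(abs(y)<.06);print("knob",np.nanmin(x[m]) if m.any() else 0,np.median(y[m]))
    m=(z>.066)&(x>.46)&(x<.51)&(abs(y)<.13);print("panel x",[np.median(x[m&(abs(y-v)<.02)]).round(4) for v in(-.1,-.05,0,.05,.08)],y[m].min(),y[m].max())
    m=(abs(z-.1)<.012)&(x>.668)&(x<.72)&(y>-.08)&(y<.06)&(c["image"].max(2)>150);print("slot rim y",y[m].min(),y[m].max(),"x",x[m].min(),x[m].max(),m.sum())
E
```

```text
t 0.1 tcp [ 0.238  -0.5776  0.222 ] w 0.0874 F [-0.2  0.1 -0.9]
world d mm [145.  301.6 -72. ] tool-now d mm [-249.    72.2 -223.6] | aligned-tool d mm [-145.    72.  -301.6] turn deg [6.000e-02 2.239e+01 1.000e-02]
tool x,z in world [-0.925 -0.381  0.   ] [ 0.381 -0.925 -0.001]
scene 0.52
top [(-0.124, 16), (-0.12, 61), (-0.116, 23), (-0.044, 25), (-0.04, 26), (-0.036, 8), (0.024, 28), (0.028, 31), (0.032, 5), (0.08, 15), (0.084, 68), (0.088, 16)]
scene 0.6
top [(-0.12, 91), (-0.116, 32), (-0.044, 16), (-0.04, 23), (-0.036, 7), (0.024, 17), (0.028, 18), (0.032, 10), (0.08, 6), (0.084, 52), (0.088, 17)]
knob 0.4536295610199366 -0.025930914516133732
panel x [np.float64(0.4923), np.float64(0.492), np.float64(0.4911), np.float64(0.4912), np.float64(0.4904)] -0.12921276080407976 0.09961267177860772Traceback (most recent call last):
  File "<stdin>", line 11, in <module>
    return umr_minimum(a, axis, None, out, keepdims, initial, where)
ValueError: zero-size array to reduction operation minimum which has no identity
```

```bash
python3 -m jog '[[0,0,0,0,5.6,0],[0,0,0,0,5.6,0],[0,0,0,0,5.6,0],[0,0,0,0,5.6,0]]' 0.3 25; python3 -m jog '[[-0.0145,0,-0.030,0,0,0],[-0.0145,0,-0.030,0,0,0],[-0.0145,0,-0.030,0,0,0],[-0.0145,0,-0.030,0,0,0],[-0.0145,0,-0.030,0,0,0],[-0.0145,0,-0.030,0,0,0],[-0.0145,0,-0.030,0,0,0],[-0.0145,0,-0.030,0,0,0],[-0.0145,0,-0.030,0,0,0],[-0.0145,0,-0.030,0,0,0]]'; cat > wc.py <<'E'
# cap positions by wrist camera, and plan to the one nearest the given point
import sys
from h import *; from plan import go; from bench import r
c=r.camera("wrist");w=cloud(c)
x,y,z=map(float,sys.argv[1:4]); j=float(sys.argv[4]) if len(sys.argv)>4 else 90
for px,cen,rad,zz,a in caps(c,zr=(.052,.1)): print("cap",px,cen.round(4),round(rad,4),round(zz,3),a)
go(x,y,z,j)
E
python3 wc.py .383 -.276 .05
```

```text
time: 0.48
ee_pos: [0.2375, -0.577, 0.2204]
eef_rot: [0.004, 0.708, -0.706, -0.005]
ft_force: [0.1, 0.5, 0.4]
width: 0.0681
time: 1.32
ee_pos: [0.3879, -0.2729, 0.2167]
eef_rot: [0.009, 0.708, -0.706, -0.015]
ft_force: [0.6, -0.7, -0.8]
width: 0.0564
cap [441.  49.] [ 0.5281 -0.3741] 0.0035 0.078 60
cap [282. 109.] [ 0.4892 -0.2459] 0.0138 0.071 918
cap [435. 177.] [ 0.4295 -0.3747] 0.0134 0.071 885
cap [322. 234.] [ 0.3819 -0.2748] 0.0137 0.07 725
t 1.4 tcp [ 0.3917 -0.2662  0.2169] w 0.0568 F [ 3.9  6.8 -0.5]
world d mm [  -8.7   -9.8 -166.9] tool-now d mm [  7.3 166.9  11. ] | aligned-tool d mm [  8.7 166.9   9.8] turn deg [ 0.36 -1.51  0.4 ]
tool x,z in world [-1.     0.026  0.007] [-0.026 -1.    -0.006]
```

```bash
python3 -m jog '[[0.004,0.01,0.005,0.3,-1.5,0.4],[0.004,0.02,0.004,0,0,0],[0,0.03,0,0,0,0],[0,0.03,0,0,0,0],[0,0.02,0,0,0,0],[0,0,0,0,0,0],[0,0,0,0,0,0]]'; python3 wc.py .382 -.275 .05
```

```text
time: 1.95
ee_pos: [0.3862, -0.2715, 0.1045]
eef_rot: [0.003, -0.707, 0.708, -0.005]
ft_force: [0.0, -0.5, 0.5]
width: 0.0563
cap [272.  81.] [ 0.4891 -0.2459] 0.014 0.071 2575
cap [502. 198.] [ 0.4296 -0.375 ] 0.0138 0.07 2412
cap [325. 276.] [ 0.3815 -0.2753] 0.0138 0.07 1819
t 2.0 tcp [ 0.3861 -0.2716  0.1046] w 0.0565 F [-0.9 -0.2 -1.2]
world d mm [ -4.1  -3.4 -54.6] tool-now d mm [ 4.4 54.6  3.3] | aligned-tool d mm [ 4.1 54.6  3.4] turn deg [-0.07  0.67 -0.2 ]
tool x,z in world [-1.    -0.012 -0.004] [ 0.012 -1.     0.001]
```

```bash
python3 -m jog '[[0.004,0.008,0.0033,0,0.6,0],[0,0.018,0,0,0,0],[0,0.018,0,0,0,0],[0,0.010,0,0,0,0],[0,0,0,0,0,0],[0,0,0,0,0,0]]'; python3 -m jog '[[0,0,0,0,0,0],[0,0,0,0,0,0],[0,0,0,0,0,0],[0,0,0,0,0,0],[0,0,0,0,0,0],[0,0,0,0,0,0]]' -1 25; python3 -m jog '[[0,-0.01,0,0,0,0],[0,-0.025,0,0,0,0],[0,-0.025,0,0,0,0],[0,-0.025,0,0,0,0],[0,-0.025,0,0,0,0],[0,0,0,0,0,0],[0,0,0,0,0,0]]'; python3 plan.py .613 -.0765 .16
```

```text
time: 2.5
ee_pos: [0.3852, -0.2798, 0.0547]
eef_rot: [-0.006, -0.704, 0.71, -0.003]
ft_force: [0.6, 0.0, 0.3]
width: 0.0567
time: 3.0
ee_pos: [0.3871, -0.281, 0.0585]
eef_rot: [-0.007, -0.703, 0.711, -0.005]
ft_force: [0.5, 0.6, -1.1]
width: 0.0269
time: 3.58
ee_pos: [0.3838, -0.2786, 0.1762]
eef_rot: [-0.006, -0.704, 0.711, -0.004]
ft_force: [-0.5, -0.1, -2.0]
width: 0.0271
t 3.6 tcp [ 0.3838 -0.2786  0.1762] w 0.0271 F [-0.5 -0.1 -2. ]
world d mm [229.2 202.1 -16.2] tool-now d mm [-228.4   17.6 -202.9] | aligned-tool d mm [-229.2   16.2 -202.1] turn deg [-0.57 -0.16 -0.85]
tool x,z in world [-1.     0.003 -0.015] [-0.003 -1.     0.01 ]
```

```bash
python3 -m jog '[[-0.0195,0,-0.0169,0,0,0],[-0.0195,0,-0.0169,0,0,0],[-0.0195,0,-0.0169,0,0,0],[-0.0195,0,-0.0169,0,0,0],[-0.0195,0,-0.0169,0,0,0],[-0.0195,0,-0.0169,0,0,0],[-0.0195,0,-0.0169,0,0,0],[-0.0195,0,-0.0169,0,0,0],[-0.0195,0,-0.0169,0,0,0],[-0.0195,0,-0.0169,0,0,0],[-0.012,0,-0.008,-0.5,0,-0.8],[0,0,0,0,0,0]]'; cat > held.py <<'E'
# where the held jar's body stands relative to the TCP, then plan so the jar axis reaches x y with TCP z
import sys
from h import *; from plan import go; from bench import r
x,y,z=map(float,sys.argv[1:4]); s=r.read_state();p=np.array(s["ee_pos"])
cs={n:r.camera(n) for n in("wrist","scene","side")}
for n,c in cs.items():
    w=cloud(c);im=c["image"].astype(int);wh=(im.max(2)-im.min(2)<26)&(im.max(2)>70)
    m=wh&(np.hypot(w[...,0]-p[0],w[...,1]-p[1])<.05)&(w[...,2]<p[2]-.004)&(w[...,2]>p[2]-.06)
    if m.sum()>30:
        q=w[m];cen,rad=cv2.minEnclosingCircle(q[:,:2].astype(np.float32))
        print(n,m.sum(),"jar-tcp mm",((np.array(cen)-p[:2])*1e3).round(1),"r",round(rad*1e3,1),"z rel",((np.percentile(q[:,2],[3,97])-p[2])*1e3).round(1))
s2=cs["scene"];cv2.imwrite("pics/last.png",s2["image"][:,:,::-1])
go(x,y,z)
E
python3 held.py .613 -.0765 .16
```

```text
time: 4.58
ee_pos: [0.5949, -0.0947, 0.1694]
eef_rot: [-0.001, 0.708, -0.706, -0.007]
ft_force: [-0.4, -0.0, -1.6]
width: 0.0268
wrist 4741 jar-tcp mm [-5.7  1.1] r 30.8 z rel [-46.7 -10.4]
scene 677 jar-tcp mm [-7.1 -2.6] r 31.3 z rel [-53.4 -11. ]
side 668 jar-tcp mm [-8.5  2.2] r 31.9 z rel [-51.6  -8.6]
t 4.7 tcp [ 0.5928 -0.0976  0.1699] w 0.0272 F [ 0.9 -0.7 -1.6]
world d mm [20.2 21.1 -9.9] tool-now d mm [-20.    9.6 -21.3] | aligned-tool d mm [-20.2   9.9 -21.1] turn deg [ 0.03 -0.69  0.62]
tool x,z in world [-1.     0.012  0.011] [-0.012 -1.    -0.   ]
```

```bash
python3 -m jog '[[-0.009,0,-0.007,0,-0.6,0.6],[-0.009,0,-0.007,0,0,0],[-0.009,0,-0.007,0,0,0],[0,0.015,0,0,0,0],[0,0.025,0,0,0,0],[0,0.025,0,0,0,0],[0,0,0,0,0,0],[0,0,0,0,0,0]]';python3 plan.py .620 -.0765 .067
```

```text
time: 5.4
ee_pos: [0.6249, -0.076, 0.1054]
eef_rot: [-0.004, -0.706, 0.708, -0.001]
ft_force: [-0.0, -1.1, 0.8]
width: 0.0271
t 5.4 tcp [ 0.6249 -0.076   0.1054] w 0.0271 F [-0.  -1.1  0.8]
world d mm [ -4.9  -0.5 -38.4] tool-now d mm [ 5.1 38.4  0.5] | aligned-tool d mm [ 4.9 38.4  0.5] turn deg [-0.11 -0.26 -0.37]
tool x,z in world [-1.     0.005 -0.007] [-0.005 -1.     0.002]
```

```bash
python3 -m jog '[[0.003,0.008,0,0,0,0],[0.002,0.012,0,0,0,0],[0,0.012,0,0,0,0],[0,0.007,0,0,0,0],[0,0,0,0,0,0],[0,0,0,0,0,0]]';python3 plan.py .620 -.0765 .067
```

```text
time: 5.9
ee_pos: [0.6233, -0.0747, 0.0679]
eef_rot: [-0.006, -0.706, 0.708, -0.004]
ft_force: [-1.0, -0.4, 2.5]
width: 0.0274
t 5.9 tcp [ 0.6233 -0.0747  0.0679] w 0.0274 F [-1.  -0.4  2.5]
world d mm [-3.3 -1.8 -0.9] tool-now d mm [3.3 0.9 1.8] | aligned-tool d mm [3.3 0.9 1.8] turn deg [-0.1  -0.24 -0.81]
tool x,z in world [-1.     0.004 -0.014] [-0.004 -1.     0.002]
```

```bash
python3 -m jog '[[0.001,0.002,0.0005,0,0,0],[0,0,0,0,0,0],[0,0,0,0,0,0]]'; python3 -m jog '[[0,0,0,0,0,0],[0,0,0,0,0,0],[0,0,0,0,0,0],[0,0,0,0,0,0]]' 0.15; python3 -m jog '[[0,-0.015,0,0,0,0],[0,-0.03,0,0,0,0],[0,-0.03,0,0,0,0],[0,-0.03,0,0,0,-0.8],[0,-0.02,0,0,0,0],[0,0,0,0,0,0]]'; python3 -m jog '[[0.019,0,0.029,0,0,0],[0.019,0,0.029,0,0,0],[0.019,0,0.029,0,0,0],[0.019,0,0.029,0,0,0],[0.019,0,0.029,0,0,0],[0.019,0,0.029,0,0,0],[0.019,0,0.029,0,0,0],[0.019,0,0.029,0,0,0],[0.019,0,0.029,0,0,0],[0.014,0,0.022,0,0,0],[0,0,0,0,0,0],[0,0,0,0,0,0]]' 0.3; python3 wc.py .4295 -.375 .11
```

```text
time: 6.15
ee_pos: [0.6242, -0.0743, 0.0686]
eef_rot: [-0.008, -0.707, 0.708, -0.005]
ft_force: [0.7, -1.3, -0.8]
width: 0.0269
time: 6.48
ee_pos: [0.6241, -0.0753, 0.0684]
eef_rot: [-0.008, -0.706, 0.708, -0.005]
ft_force: [0.6, -0.3, -1.0]
width: 0.0455
time: 6.98
ee_pos: [0.6199, -0.0756, 0.1959]
eef_rot: [-0.001, -0.707, 0.708, 0.003]
ft_force: [0.9, 0.3, 0.2]
width: 0.0503
time: 7.98
ee_pos: [0.4228, -0.3686, 0.1902]
eef_rot: [-0.0, 0.708, -0.706, -0.003]
ft_force: [-0.2, 0.5, 0.1]
width: 0.0566
cap [188.  14.] [ 0.5888 -0.2743] 0.0139 0.071 1221
cap [329.  97.] [ 0.5317 -0.3762] 0.0113 0.078 71
cap [163. 153.] [ 0.4895 -0.2463] 0.0141 0.071 1251
cap [328. 227.] [ 0.4297 -0.3757] 0.0137 0.071 930
t 8.0 tcp [ 0.4225 -0.3689  0.1901] w 0.0566 F [ 0.1 -1.  -0.4]
world d mm [  7.   -6.1 -80.1] tool-now d mm [-7.4 80.   6.2] | aligned-tool d mm [-7.  80.1  6.1] turn deg [ 0.08 -0.21  0.26]
tool x,z in world [-1.     0.004  0.004] [-0.004 -1.    -0.001]
```

```bash
python3 -m jog '[[-0.004,0.01,0.003,0,0,0],[-0.003,0.025,0.003,0,0,0],[0,0.03,0,0,0,0],[0,0.025,0,0,0,0],[0,0,0,0,0,0],[0,0,0,0,0,0]]'; python3 plan.py .4297 -.3757 .053
```

```text
time: 8.53
ee_pos: [0.4362, -0.3687, 0.0945]
eef_rot: [-0.003, 0.708, -0.706, 0.002]
ft_force: [0.0, -0.2, 0.3]
width: 0.0566
t 8.5 tcp [ 0.4362 -0.3687  0.0945] w 0.0566 F [ 0.  -0.2  0.3]
world d mm [ -6.5  -7.  -41.5] tool-now d mm [ 6.5 41.5  7. ] | aligned-tool d mm [ 6.5 41.5  7. ] turn deg [0.14 0.42 0.05]
tool x,z in world [-1.    -0.007  0.001] [ 0.007 -1.    -0.002]
```

```bash
python3 -m jog '[[0.003,0.006,0.004,0,0,0],[0.003,0.012,0.003,0,0,0],[0,0.012,0,0,0,0],[0,0.009,0,0,0,0],[0,0,0,0,0,0],[0,0,0,0,0,0]]'; python3 -m jog '[[0,0,0,0,0,0],[0,0,0,0,0,0],[0,0,0,0,0,0],[0,0,0,0,0,0],[0,0,0,0,0,0],[0,0,0,0,0,0]]' -1 25; python3 -m jog '[[0,-0.01,0,0,0,0],[0,-0.025,0,0,0,0],[0,-0.025,0,0,0,0],[0,-0.025,0,0,0,0],[0,-0.025,0,0,0,0],[0,0,0,0,0,0],[0,0,0,0,0,0]]'; python3 held.py .538 -.0765 .16
```

```text
time: 9.03
ee_pos: [0.4327, -0.3763, 0.0551]
eef_rot: [0.002, -0.707, 0.707, -0.005]
ft_force: [-0.1, -0.4, 0.1]
width: 0.057
time: 9.53
ee_pos: [0.4337, -0.3769, 0.0569]
eef_rot: [0.002, -0.706, 0.708, -0.005]
ft_force: [0.6, 0.1, -0.7]
width: 0.0272
time: 10.12
ee_pos: [0.4318, -0.3754, 0.1742]
eef_rot: [-0.003, 0.707, -0.707, 0.005]
ft_force: [-0.3, -0.9, -1.8]
width: 0.027
wrist 4882 jar-tcp mm [-3.4  0.5] r 30.6 z rel [-44.8  -9.1]
scene 695 jar-tcp mm [-2.3 -1.8] r 31.1 z rel [-50.7  -8.5]
side 483 jar-tcp mm [-1.9  3.9] r 32.4 z rel [-51.6  -8.4]
t 10.3 tcp [ 0.4314 -0.375   0.1725] w 0.027 F [ 1.3  0.  -1.1]
world d mm [106.6 298.5 -12.5] tool-now d mm [-109.8   13.1 -297.4] | aligned-tool d mm [-106.6   12.5 -298.5] turn deg [ 0.09  0.61 -0.08]
tool x,z in world [-1.    -0.011 -0.001] [ 0.011 -1.    -0.002]
```

```bash
python3 -m jog '[[-0.011,0,-0.029,0,0.6,0],[-0.011,0,-0.029,0,0,0],[-0.011,0,-0.029,0,0,0],[-0.011,0,-0.029,0,0,0],[-0.011,0,-0.029,0,0,0],[-0.011,0,-0.029,0,0,0],[-0.011,0,-0.029,0,0,0],[-0.011,0,-0.029,0,0,0],[-0.011,0,-0.029,0,0,0],[-0.010,0,-0.028,0,0,0],[0,0,0,0,0,0],[0,0,0,0,0,0]]'; python3 held.py .541 -.0765 .105; python3 wc.py .541 -.0765 .067
```

```text
time: 11.27
ee_pos: [0.5357, -0.072, 0.1577]
eef_rot: [-0.006, 0.711, -0.703, -0.01]
ft_force: [0.9, -0.2, -2.6]
width: 0.0273
wrist 4899 jar-tcp mm [-3.9  0.5] r 30.8 z rel [-45.4  -9.1]
scene 667 jar-tcp mm [-3.8 -1.8] r 30.7 z rel [-52.9  -9.4]
side 700 jar-tcp mm [-4.   0.5] r 33.1 z rel [-50.3  -7.5]
t 11.4 tcp [ 0.5356 -0.0738  0.1582] w 0.0272 F [-0.6 -0.3 -1.8]
world d mm [  5.4  -2.7 -53.2] tool-now d mm [-6.5 53.   3.2] | aligned-tool d mm [-5.4 53.2  2.7] turn deg [ 0.61 -0.45  1.22]
tool x,z in world [-1.     0.008  0.021] [-0.008 -1.    -0.011]
cap [127.   0.] [0.6831 0.0312] 0.0098 0.098 59
cap [199.  51.] [ 0.6586 -0.013 ] 0.1124 0.099 2480
cap [319. 124.] [ 0.6184 -0.0738] 0.0136 0.081 1443
cap [607. 165.] [ 0.5903 -0.2729] 0.0143 0.07 1897
cap [546. 289.] [ 0.4964 -0.2466] 0.0112 0.07 508
t 11.5 tcp [ 0.5357 -0.0744  0.1584] w 0.0272 F [ 0.9 -0.8 -1.7]
world d mm [  5.3  -2.1 -91.4] tool-now d mm [-7.2 91.3  3. ] | aligned-tool d mm [-5.3 91.4  2.1] turn deg [ 0.59 -0.51  1.2 ]
tool x,z in world [-1.     0.009  0.021] [-0.009 -1.    -0.01 ]
```

```bash
python3 -m jog '[[-0.003,0,0.001,0.6,-0.5,1.2],[-0.003,0.01,0.001,0,0,0],[0,0.022,0,0,0,0],[0,0.022,0,0,0,0],[0,0,0,0,0,0],[0,0,0,0,0,0]]';python3 plan.py .5415 -.0755 .067
```

```text
time: 11.97
ee_pos: [0.5423, -0.0829, 0.1016]
eef_rot: [-0.004, -0.706, 0.709, 0.001]
ft_force: [0.4, 0.5, -0.2]
width: 0.0271
t 12.0 tcp [ 0.5423 -0.0829  0.1016] w 0.0271 F [ 0.4  0.5 -0.2]
world d mm [ -0.8   7.4 -34.6] tool-now d mm [ 1.  34.6 -7.5] | aligned-tool d mm [ 0.8 34.6 -7.4] turn deg [-0.24 -0.41 -0.3 ]
tool x,z in world [-1.     0.007 -0.005] [-0.007 -1.     0.004]
```

```bash
python3 -m jog '[[0,0,-0.004,0,-0.4,0],[0,0,-0.003,0,0,0],[0,0.01,0,0,0,0],[0,0.012,0,0,0,0],[0,0.010,0,0,0,0],[0,0,0,0,0,0],[0,0,0,0,0,0]]';python3 plan.py .5415 -.0755 .067
```

```text
time: 12.55
ee_pos: [0.5442, -0.076, 0.0693]
eef_rot: [-0.003, -0.705, 0.709, -0.003]
ft_force: [0.3, -0.3, -0.6]
width: 0.0271
t 12.6 tcp [ 0.5442 -0.076   0.0693] w 0.0271 F [ 0.3 -0.3 -0.6]
world d mm [-2.7  0.5 -2.3] tool-now d mm [ 2.7  2.3 -0.6] | aligned-tool d mm [ 2.7  2.3 -0.5] turn deg [-0.3  -0.02 -0.53]
tool x,z in world [-1.     0.    -0.009] [-0.    -1.     0.005]
```

```bash
python3 -m jog '[[0.001,0.003,0,0,0,0],[0,0.001,0,0,0,0],[0,0,0,0,0,0]]'; python3 -m jog '[[0,0,0,0,0,0],[0,0,0,0,0,0],[0,0,0,0,0,0],[0,0,0,0,0,0]]' 0.15; python3 -m jog '[[0,-0.015,0,0,0,0],[0,-0.03,0,0,0,0],[0,-0.03,0,0,0,0],[0,-0.03,0,-0.3,0,-0.5],[0,-0.02,0,0,0,0],[0,0,0,0,0,0]]'; python3 -m jog '[[-0.006,0,0.028,0,0,0],[-0.006,0,0.028,0,0,0],[-0.006,0,0.028,0,0,0],[-0.006,0,0.028,0,0,0],[-0.006,0,0.028,0,0,0],[-0.006,0,0.028,0,0,0],[-0.006,0,0.024,0,0,0],[0,0,0,0,0,0],[0,0,0,0,0,0]]' 0.3; python3 wc.py .5895 -.2735 .10
```

```text
time: 12.8
ee_pos: [0.5447, -0.0754, 0.0667]
eef_rot: [-0.004, -0.705, 0.709, -0.004]
ft_force: [-0.6, 0.9, -2.5]
width: 0.0274
time: 13.13
ee_pos: [0.5454, -0.0756, 0.0675]
eef_rot: [-0.005, -0.705, 0.709, -0.005]
ft_force: [0.4, 0.4, 0.7]
width: 0.0452
time: 13.63
ee_pos: [0.5418, -0.075, 0.1959]
eef_rot: [-0.0, 0.708, -0.707, 0.0]
ft_force: [1.5, 0.2, -0.6]
width: 0.0502
time: 14.38
ee_pos: [0.5856, -0.2743, 0.1927]
eef_rot: [-0.001, 0.707, -0.707, 0.002]
ft_force: [0.5, 0.5, 0.1]
width: 0.0566
cap [110.  69.] [ 0.7039 -0.126 ] 0.0436 0.098 5079
cap [ 67. 195.] [ 0.6189 -0.0747] 0.0142 0.08 1498
cap [318. 229.] [ 0.5907 -0.2739] 0.0136 0.071 895
cap [287. 343.] [ 0.4901 -0.2463] 0.0137 0.07 600
t 14.4 tcp [ 0.5852 -0.2747  0.1925] w 0.0566 F [-2.3 -0.9 -0.3]
world d mm [  4.3   1.2 -92.5] tool-now d mm [-4.4 92.5 -1.2] | aligned-tool d mm [-4.3 92.5 -1.2] turn deg [-0.03  0.22  0.03]
tool x,z in world [-1.    -0.004  0.   ] [ 0.004 -1.     0.   ]
```

```bash
python3 -m jog '[[-0.003,0.01,0,0,0,0],[-0.002,0.025,0,0,0,0],[0,0.03,0,0,0,0],[0,0.025,0,0,0,0],[0,0,0,0,0,0],[0,0,0,0,0,0]]'; python3 plan.py .5907 -.2738 .053
```

```text
time: 14.93
ee_pos: [0.5919, -0.2673, 0.0978]
eef_rot: [-0.003, 0.707, -0.707, 0.005]
ft_force: [0.3, 0.3, 1.1]
width: 0.0565
t 14.9 tcp [ 0.5919 -0.2673  0.0978] w 0.0565 F [0.3 0.3 1.1]
world d mm [ -1.2  -6.5 -44.8] tool-now d mm [ 1.3 44.8  6.5] | aligned-tool d mm [ 1.2 44.8  6.5] turn deg [ 0.05  0.67 -0.1 ]
tool x,z in world [-1.    -0.012 -0.002] [ 0.012 -1.    -0.001]
```

```bash
python3 -m jog '[[0.001,0.006,0.004,0,0.6,0],[0,0.013,0.003,0,0,0],[0,0.014,0,0,0,0],[0,0.009,0,0,0,0],[0,0,0,0,0,0],[0,0,0,0,0,0]]'; python3 -m jog '[[0,0,0,0,0,0],[0,0,0,0,0,0],[0,0,0,0,0,0],[0,0,0,0,0,0],[0,0,0,0,0,0],[0,0,0,0,0,0]]' -1 25; python3 -m jog '[[0,-0.01,0,0,0,0],[0,-0.025,0,0,0,0],[0,-0.025,0,0,0,0],[0,-0.025,0,0,0,0],[0,-0.025,0,0,0,0],[0,0,0,0,0,0],[0,0,0,0,0,0]]'; python3 held.py .575 -.0045 .16
```

```text
time: 15.43
ee_pos: [0.5932, -0.2742, 0.0558]
eef_rot: [-0.002, -0.707, 0.707, -0.003]
ft_force: [0.3, 0.4, 0.9]
width: 0.0565
time: 15.93
ee_pos: [0.5943, -0.2746, 0.0577]
eef_rot: [-0.003, -0.706, 0.708, -0.004]
ft_force: [0.1, -1.2, -0.9]
width: 0.0271
time: 16.52
ee_pos: [0.5921, -0.2736, 0.1754]
eef_rot: [-0.002, -0.707, 0.707, -0.003]
ft_force: [-0.3, 0.3, -2.2]
width: 0.0273
wrist 3081 jar-tcp mm [7.6 0.6] r 23.0 z rel [-47.9  -9.6]
scene 563 jar-tcp mm [-0.  -2.9] r 25.3 z rel [-52.5  -9.5]
side 417 jar-tcp mm [-3.   3.3] r 26.6 z rel [-52.2  -9.4]
t 16.7 tcp [ 0.5917 -0.2734  0.1737] w 0.0272 F [ 0.3 -0.7 -1. ]
world d mm [-16.7 268.9 -13.7] tool-now d mm [  16.1   13.6 -268.9] | aligned-tool d mm [  16.7   13.7 -268.9] turn deg [ 0.    0.13 -0.32]
tool x,z in world [-1.    -0.002 -0.006] [ 0.002 -1.    -0.   ]
```

```bash
python3 -m jog '[[0.0015,0,-0.0265,0,0,-0.3],[0.0015,0,-0.0265,0,0,0],[0.0015,0,-0.0265,0,0,0],[0.0015,0,-0.0265,0,0,0],[0.0015,0,-0.0265,0,0,0],[0.0015,0,-0.0265,0,0,0],[0.0015,0,-0.0265,0,0,0],[0.0015,0,-0.0265,0,0,0],[0.0015,0,-0.0265,0,0,0],[0.0015,0,-0.025,0,0,0],[0,0,0,0,0,0],[0,0,0,0,0,0]]'; python3 held.py .577 -.0045 .105
```

```text
time: 17.67
ee_pos: [0.5664, 0.0007, 0.1586]
eef_rot: [-0.008, 0.708, -0.706, -0.009]
ft_force: [-0.2, -0.3, -0.2]
width: 0.0273
wrist 3078 jar-tcp mm [7.2 1. ] r 22.8 z rel [-48.2  -9.6]
scene 480 jar-tcp mm [-3.7 -2.6] r 25.7 z rel [-53.3 -10.7]
side 598 jar-tcp mm [-4.5  2.7] r 26.4 z rel [-52.   -8.2]
t 17.8 tcp [ 0.5669 -0.0008  0.159 ] w 0.027 F [0.3 0.5 0.3]
world d mm [ 10.1  -3.7 -54. ] tool-now d mm [-11.4  53.8   3.8] | aligned-tool d mm [-10.1  54.    3.7] turn deg [ 0.21 -0.19  1.36]
tool x,z in world [-1.     0.003  0.024] [-0.003 -1.    -0.004]
```

```bash
python3 -m jog '[[-0.004,0,0.001,0,0,1.3],[-0.004,0.01,0.001,0,0,0],[0,0.022,0,0,0,0],[0,0.022,0,0,0,0],[0,0,0,0,0,0],[0,0,0,0,0,0]]';python3 plan.py .577 -.0045 .067
```

```text
time: 18.32
ee_pos: [0.576, -0.0106, 0.1008]
eef_rot: [0.004, 0.708, -0.707, -0.006]
ft_force: [0.0, -0.3, -1.0]
width: 0.0274
t 18.3 tcp [ 0.576  -0.0106  0.1008] w 0.0274 F [ 0.  -0.3 -1. ]
world d mm [  1.    6.1 -33.8] tool-now d mm [-1.  33.9 -6. ] | aligned-tool d mm [-1.  33.8 -6.1] turn deg [ 0.07 -0.77  0.12]
tool x,z in world [-1.     0.014  0.002] [-0.014 -1.    -0.001]
```

```bash
python3 -m jog '[[0,0,-0.003,0,-0.6,0],[0,0,-0.003,0,0,0],[0,0.01,0,0,0,0],[0,0.012,0,0,0,0],[0,0.010,0,0,0,0],[0,0,0,0,0,0],[0,0,0,0,0,0]]';python3 plan.py .577 -.0045 .067
```

```text
time: 18.9
ee_pos: [0.5777, -0.0049, 0.0683]
eef_rot: [0.001, 0.707, -0.707, -0.001]
ft_force: [-0.2, 0.6, -0.2]
width: 0.0272
t 18.9 tcp [ 0.5777 -0.0049  0.0683] w 0.0272 F [-0.2  0.6 -0.2]
world d mm [-0.7  0.4 -1.3] tool-now d mm [ 0.7  1.3 -0.4] | aligned-tool d mm [ 0.7  1.3 -0.4] turn deg [ 0.05 -0.2  -0.03]
tool x,z in world [-1.     0.004 -0.001] [-0.004 -1.    -0.001]
```

```bash
python3 -m jog '[[0,0.002,0,0,0,0],[0,0.001,0,0,0,0],[0,0,0,0,0,0]]'; python3 -m jog '[[0,0,0,0,0,0],[0,0,0,0,0,0],[0,0,0,0,0,0],[0,0,0,0,0,0]]' 0.15; python3 -m jog '[[0,-0.015,0,0,0,0],[0,-0.03,0,0,0,0],[0,-0.03,0,0,0,0],[0,-0.03,0,0,0,0],[0,-0.02,0,0,0,0],[0,0,0,0,0,0]]'; python3 -m jog '[[0.008,0,-0.0275,0,0,0],[0.008,0,-0.0275,0,0,0],[0.008,0,-0.0275,0,0,0],[0.008,0,-0.0275,0,0,0],[0.008,0,-0.0275,0,0,0],[0.008,0,-0.0275,0,0,0],[0.008,0,-0.0275,0,0,0],[0.008,0,-0.0275,0,0,0],[0.008,0,-0.0275,0,0,0],[0.007,0,-0.022,0,0,0],[0,0,0,0,0,0],[0,0,0,0,0,0]]' 0.3; python3 wc.py .496 .273 .10; python3 -c "
from bench import r;import cv2
for n in('scene',):cv2.imwrite('pics/s2.png',r.camera(n)['image'][:,:,::-1])"
```

```text
time: 19.15
ee_pos: [0.5793, -0.0042, 0.0678]
eef_rot: [0.002, 0.707, -0.707, 0.0]
ft_force: [-0.9, 0.6, 0.2]
width: 0.0271
time: 19.48
ee_pos: [0.58, -0.0041, 0.0687]
eef_rot: [0.003, 0.707, -0.707, 0.001]
ft_force: [1.0, 0.2, 0.2]
width: 0.0453
time: 19.98
ee_pos: [0.5774, -0.0043, 0.1968]
eef_rot: [0.001, 0.708, -0.706, -0.001]
ft_force: [-0.2, 0.5, -0.1]
width: 0.0502
time: 20.98
ee_pos: [0.4951, 0.2744, 0.1916]
eef_rot: [-0.002, -0.707, 0.707, 0.004]
ft_force: [0.1, -1.2, -0.7]
width: 0.0562
cap [564.   7.] [0.6592 0.0992] 0.0035 0.084 412
cap [319. 234.] [0.4965 0.2742] 0.0137 0.07 914
cap [217. 290.] [0.4459 0.3635] 0.0119 0.07 390
cap [334. 341.] [0.4034 0.2621] 0.0134 0.07 489
t 21.0 tcp [0.4949 0.2746 0.1916] w 0.0563 F [-1.   0.9 -0.2]
world d mm [  1.1  -1.6 -91.6] tool-now d mm [-1.3 91.6  1.6] | aligned-tool d mm [-1.1 91.6  1.6] turn deg [-0.01 -0.47  0.11]
tool x,z in world [-1.     0.008  0.002] [-0.008 -1.     0.   ]
```

View pics/s2.png

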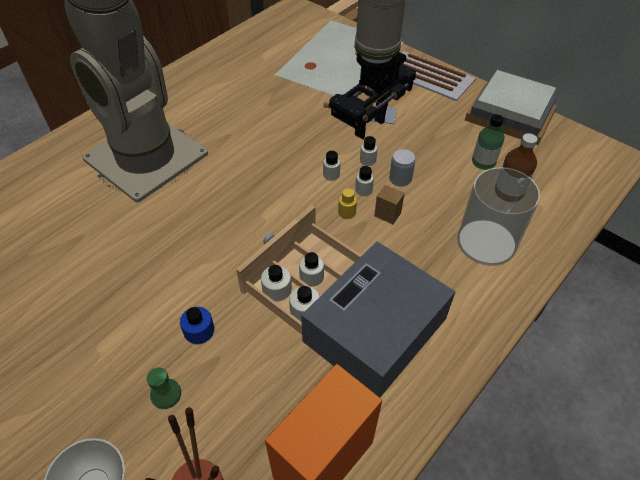

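The scene view shows both large jars and the medium jar upright in their rows, at (276,280), (305,298) and (311,266). The three small jars are still standing. Before descending I'll check the neighbours' clearance.

```bash
python3 - <<'E'
from h import *
c=dict(np.load("pics/scene0.npz"))
print("tin top",ray(c,402,156,.075).round(3),"yellow",ray(c,348,194,.07).round(3),"box top",ray(c,391,195,.07).round(3))
E
python3 -m jog '[[-0.001,0.01,0,0,-0.4,0],[-0.001,0.025,0,0,0,0],[0,0.03,0,0,0,0],[0,0.023,0,0,0,0],[0,0,0,0,0,0],[0,0,0,0,0,0]]' 0.15; python3 plan.py .4965 .2742 .053
```

```text
tin top [0.536 0.359 0.075] yellow [0.515 0.185 0.07 ] box top [0.589 0.246 0.07 ]
time: 21.58
ee_pos: [0.5015, 0.266, 0.0983]
eef_rot: [-0.004, -0.706, 0.708, 0.004]
ft_force: [1.1, -0.0, 0.7]
width: 0.0504
t 21.6 tcp [0.5015 0.266  0.0983] w 0.0504 F [ 1.1 -0.   0.7]
world d mm [ -5.    8.2 -45.3] tool-now d mm [ 5.1 45.2 -8.3] | aligned-tool d mm [ 5.  45.3 -8.2] turn deg [-0.15 -0.65 -0.06]
tool x,z in world [-1.     0.011 -0.001] [-0.011 -1.     0.003]
```

```bash
python3 -m jog '[[0.003,0.002,-0.005,0,-0.5,0],[0.002,0.010,-0.003,0,0,0],[0,0.014,0,0,0,0],[0,0.012,0,0,0,0],[0,0.005,0,0,0,0],[0,0,0,0,0,0],[0,0,0,0,0,0]]'; python3 -m jog '[[0,0,0,0,0,0],[0,0,0,0,0,0],[0,0,0,0,0,0],[0,0,0,0,0,0],[0,0,0,0,0,0],[0,0,0,0,0,0]]' -1 25; python3 -m jog '[[0,-0.01,0,0,0,0],[0,-0.025,0,0,0,0],[0,-0.025,0,0,0,0],[0,-0.025,0,0,0,0],[0,-0.025,0,0,0,0],[0,0,0,0,0,0],[0,0,0,0,0,0]]'; python3 held.py .626 .0575 .16
```

```text
time: 22.17
ee_pos: [0.4984, 0.2744, 0.0542]
eef_rot: [-0.003, -0.707, 0.708, -0.001]
ft_force: [0.3, -0.0, 0.0]
width: 0.0498
time: 22.67
ee_pos: [0.4994, 0.2748, 0.0557]
eef_rot: [-0.004, -0.707, 0.707, -0.001]
ft_force: [0.7, 0.3, -1.6]
width: 0.0269
time: 23.25
ee_pos: [0.4972, 0.2747, 0.1737]
eef_rot: [-0.003, -0.707, 0.707, -0.001]
ft_force: [-0.4, -0.3, -1.6]
width: 0.0272
wrist 2146 jar-tcp mm [ 5.5 -0.6] r 18.8 z rel [-47.6  -7.4]
scene 321 jar-tcp mm [-1.  -5.7] r 21.1 z rel [-53.   -8.6]
side 673 jar-tcp mm [-3.3  3.7] r 20.0 z rel [-51.8  -8.3]
t 23.4 tcp [0.4968 0.2744 0.172 ] w 0.0274 F [-0.  -1.1 -1.2]
world d mm [ 129.2 -216.9  -12. ] tool-now d mm [-129.7   12.8  216.6] | aligned-tool d mm [-129.2   12.   216.9] turn deg [-0.07 -0.13 -0.21]
tool x,z in world [-1.     0.002 -0.004] [-0.002 -1.     0.001]
```

```bash
python3 -m jog '[[-0.013,0,0.0215,0,0,0],[-0.013,0,0.0215,0,0,0],[-0.013,0,0.0215,0,0,0],[-0.013,0,0.0215,0,0,0],[-0.013,0,0.0215,0,0,0],[-0.013,0,0.0215,0,0,0],[-0.013,0,0.0215,0,0,0],[-0.013,0,0.0215,0,0,0],[-0.013,0,0.0215,0,0,0],[-0.012,0,0.02,0,0,0],[0,0,0,0,0,0],[0,0,0,0,0,0]]'; python3 held.py .628 .0575 .105
```

```text
time: 24.4
ee_pos: [0.6228, 0.05, 0.1553]
eef_rot: [0.009, -0.705, 0.709, 0.006]
ft_force: [0.7, 1.0, -0.7]
width: 0.027
wrist 4068 jar-tcp mm [29.9 -0. ] r 35.2 z rel [-54.8  -8. ]
scene 459 jar-tcp mm [15.9  0.6] r 39.7 z rel [-56.6  -9.7]
side 548 jar-tcp mm [14.3  1.3] r 38.9 z rel [-53.5  -6.7]
t 24.6 tcp [0.6225 0.0513 0.1561] w 0.0271 F [ 0.2  0.6 -0.8]
world d mm [  5.5   6.2 -51.1] tool-now d mm [-6.6 50.9 -6.4] | aligned-tool d mm [-5.5 51.1 -6.2] turn deg [-0.3   0.33  1.21]
tool x,z in world [-1.    -0.006  0.021] [ 0.006 -1.     0.005]
```

```bash
python3 -m jog '[[-0.003,0,-0.003,0,0,1.2],[-0.002,0.01,-0.003,0,0,0],[0,0.02,0,0,0,0],[0,0.02,0,0,0,0],[0,0,0,0,0,0],[0,0,0,0,0,0]]';python3 plan.py .628 .0575 .066
```

```text
time: 25.05
ee_pos: [0.6268, 0.0655, 0.1041]
eef_rot: [0.004, -0.706, 0.708, -0.007]
ft_force: [0.2, 0.7, -1.0]
width: 0.0271
t 25.1 tcp [0.6268 0.0655 0.1041] w 0.0271 F [ 0.2  0.7 -1. ]
world d mm [  1.2  -8.  -38.1] tool-now d mm [-0.9 38.1  7.9] | aligned-tool d mm [-1.2 38.1  8. ] turn deg [-0.17  0.87 -0.3 ]
tool x,z in world [-1.    -0.015 -0.005] [ 0.015 -1.     0.003]
```

```bash
python3 -m jog '[[0,0,0.004,0,0.8,0],[0,0,0.004,0,0,0],[0,0.01,0,0,0,0],[0,0.012,0,0,0,0],[0,0.012,0,0,0,0],[0,0.002,0,0,0,0],[0,0,0,0,0,0],[0,0,0,0,0,0]]';python3 plan.py .628 .0575 .066
```

```text
time: 25.72
ee_pos: [0.628, 0.0575, 0.0669]
eef_rot: [-0.003, -0.706, 0.708, -0.003]
ft_force: [-0.2, -1.0, -0.4]
width: 0.0278
t 25.7 tcp [0.628  0.0575 0.0669] w 0.0278 F [-0.2 -1.  -0.4]
world d mm [-0.  -0.  -0.9] tool-now d mm [0.  0.9 0. ] | aligned-tool d mm [0.  0.9 0. ] turn deg [-0.15  0.03 -0.48]
tool x,z in world [-1.    -0.001 -0.008] [ 0.001 -1.     0.003]
```

```bash
python3 -m jog '[[0,0.001,0,0,0,0],[0,0.001,0,0,0,0],[0,0,0,0,0,0]]'; python3 -m jog '[[0,0,0,0,0,0],[0,0,0,0,0,0],[0,0,0,0,0,0],[0,0,0,0,0,0]]' 0.15; python3 -m jog '[[0,-0.015,0,0,0,0],[0,-0.03,0,0,0,0],[0,-0.03,0,0,0,0],[0,-0.03,0,0,0,-0.4],[0,-0.02,0,0,0,0],[0,0,0,0,0,0]]'; python3 -m jog '[[0.0225,0,-0.0203,0,0,0],[0.0225,0,-0.0203,0,0,0],[0.0225,0,-0.0203,0,0,0],[0.0225,0,-0.0203,0,0,0],[0.0225,0,-0.0203,0,0,0],[0.0225,0,-0.0203,0,0,0],[0.0225,0,-0.0203,0,0,0],[0.0225,0,-0.0203,0,0,0],[0.0225,0,-0.0203,0,0,0],[0.020,0,-0.016,0,0,0],[0,0,0,0,0,0],[0,0,0,0,0,0]]'; python3 wc.py .4034 .2617 .10
```

```text
time: 25.97
ee_pos: [0.6288, 0.0576, 0.0657]
eef_rot: [-0.003, -0.706, 0.708, -0.004]
ft_force: [0.1, -0.3, -0.6]
width: 0.0276
time: 26.3
ee_pos: [0.6294, 0.058, 0.0667]
eef_rot: [-0.004, -0.706, 0.708, -0.004]
ft_force: [0.2, -0.1, -0.0]
width: 0.0456
time: 26.8
ee_pos: [0.6263, 0.0584, 0.1952]
eef_rot: [0.001, -0.706, 0.708, -0.0]
ft_force: [-0.1, -0.4, -0.1]
width: 0.0499
time: 27.8
ee_pos: [0.3931, 0.2631, 0.1898]
eef_rot: [-0.001, -0.705, 0.709, -0.0]
ft_force: [-0.1, -0.4, 0.1]
width: 0.0501
cap [195. 180.] [0.4391 0.3615] 0.0138 0.071 1137
cap [319. 224.] [0.4034 0.2619] 0.0137 0.07 924
t 27.9 tcp [0.3929 0.2634 0.1899] w 0.0499 F [-1.2  1.   0.3]
world d mm [ 10.5  -1.7 -89.9] tool-now d mm [-10.3  89.9   1.2] | aligned-tool d mm [-10.5  89.9   1.7] turn deg [-0.28 -0.08 -0.12]
tool x,z in world [-1.     0.001 -0.002] [-0.001 -1.     0.005]
```

```bash
python3 -m jog '[[-0.005,0.01,0.001,0,0,0],[-0.004,0.025,0,0,0,0],[0,0.03,0,0,0,0],[0,0.023,0,0,0,0],[0,0,0,0,0,0],[0,0,0,0,0,0]]' 0.15; python3 plan.py .4034 .2619 .053
```

```text
time: 28.35
ee_pos: [0.4086, 0.2571, 0.0956]
eef_rot: [-0.005, -0.706, 0.709, 0.002]
ft_force: [0.8, 0.2, 1.2]
width: 0.0501
t 28.4 tcp [0.4086 0.2571 0.0956] w 0.0501 F [0.8 0.2 1.2]
world d mm [ -5.2   4.8 -42.6] tool-now d mm [ 5.4 42.5 -5. ] | aligned-tool d mm [ 5.2 42.6 -4.8] turn deg [-0.26 -0.58 -0.17]
tool x,z in world [-1.     0.01  -0.003] [-0.01  -1.     0.004]
```

```bash
python3 -m jog '[[0.003,0.002,-0.003,0,-0.5,0],[0.003,0.010,-0.002,0,0,0],[0,0.014,0,0,0,0],[0,0.011,0,0,0,0],[0,0.004,0,0,0,0],[0,0,0,0,0,0],[0,0,0,0,0,0]]'; python3 -m jog '[[0,0,0,0,0,0],[0,0,0,0,0,0],[0,0,0,0,0,0],[0,0,0,0,0,0],[0,0,0,0,0,0],[0,0,0,0,0,0]]' -1 25; python3 -m jog '[[0,-0.01,0,0,0,0],[0,-0.025,0,0,0,0],[0,-0.025,0,0,0,0],[0,-0.025,0,0,0,0],[0,-0.025,0,0,0,0],[0,0,0,0,0,0],[0,0,0,0,0,0]]'; python3 held.py .5755 .0575 .16
```

```text
time: 28.93
ee_pos: [0.4056, 0.2633, 0.0555]
eef_rot: [-0.004, -0.707, 0.708, -0.002]
ft_force: [-0.4, 0.4, -0.2]
width: 0.05
time: 29.43
ee_pos: [0.4067, 0.264, 0.0576]
eef_rot: [-0.005, -0.707, 0.707, -0.003]
ft_force: [0.5, -0.3, -0.9]
width: 0.0274
time: 30.02
ee_pos: [0.4036, 0.2641, 0.1753]
eef_rot: [-0.003, -0.707, 0.707, -0.003]
ft_force: [0.2, -0.3, -1.0]
width: 0.0273
wrist 2100 jar-tcp mm [ 3.4 -0.7] r 19.5 z rel [-49.  -9.]
scene 304 jar-tcp mm [-0.9 -5.9] r 21.0 z rel [-53.7  -9.6]
side 699 jar-tcp mm [-3.4  1.9] r 20.9 z rel [-52.9 -10.1]
t 30.2 tcp [0.4031 0.2639 0.1737] w 0.0273 F [-0.3 -0.6 -1.5]
world d mm [ 172.4 -206.4  -13.7] tool-now d mm [-172.5   15.1  206.2] | aligned-tool d mm [-172.4   13.7  206.4] turn deg [-0.07 -0.05 -0.39]
tool x,z in world [-1.     0.001 -0.007] [-0.001 -1.     0.001]
```

```bash
python3 -m jog '[[-0.0175,0,0.0205,0,0,0],[-0.0175,0,0.0205,0,0,0],[-0.0175,0,0.0205,0,0,0],[-0.0175,0,0.0205,0,0,0],[-0.0175,0,0.0205,0,0,0],[-0.0175,0,0.0205,0,0,0],[-0.0175,0,0.0205,0,0,0],[-0.0175,0,0.0205,0,0,0],[-0.0175,0,0.0205,0,0,0],[-0.0155,0,0.019,0,0,0],[0,0,0,0,0,0],[0,0,0,0,0,0]]'; python3 wc.py .5785 .0575 .105
```

```text
time: 31.17
ee_pos: [0.5758, 0.0501, 0.1581]
eef_rot: [0.009, -0.705, 0.709, 0.004]
ft_force: [-0.9, 0.9, -1.1]
width: 0.0268
cap [435.  53.] [ 0.6963 -0.0122] 0.0534 0.096 7745
cap [308. 176.] [0.6259 0.0573] 0.0135 0.081 1295
cap [498. 185.] [ 0.6204 -0.0731] 0.0137 0.08 1746
cap [393. 247.] [ 0.5759 -0.0033] 0.0137 0.08 1368
t 31.2 tcp [0.5756 0.0495 0.1579] w 0.0276 F [ 0.8 -0.6 -1.1]
world d mm [  2.9   8.  -52.9] tool-now d mm [-4.  52.8 -8.3] | aligned-tool d mm [-2.9 52.9 -8. ] turn deg [-0.32  0.31  1.07]
tool x,z in world [-1.    -0.005  0.019] [ 0.006 -1.     0.005]
```

```bash
python3 -m jog '[[-0.002,0,-0.003,0,0,1.1],[-0.001,0.01,-0.002,0,0,0],[0,0.02,0,0,0,0],[0,0.02,0,0,0,0],[0,0,0,0,0,0],[0,0,0,0,0,0]]';python3 plan.py .5785 .0575 .067
```

```text
time: 31.72
ee_pos: [0.5756, 0.0613, 0.1039]
eef_rot: [0.004, -0.706, 0.709, -0.006]
ft_force: [0.3, -0.1, -0.5]
width: 0.0269
t 31.7 tcp [0.5756 0.0613 0.1039] w 0.0269 F [ 0.3 -0.1 -0.5]
world d mm [  2.9  -3.8 -36.9] tool-now d mm [-2.7 37.   3.7] | aligned-tool d mm [-2.9 36.9  3.8] turn deg [-0.23  0.8  -0.12]
tool x,z in world [-1.    -0.014 -0.002] [ 0.014 -1.     0.004]
```

```bash
python3 -m jog '[[0,0,0.002,0,0.8,0],[0,0,0.002,0,0,0],[0,0.01,0,0,0,0],[0,0.012,0,0,0,0],[0,0.011,0,0,0,0],[0,0.002,0,0,0,0],[0,0,0,0,0,0],[0,0,0,0,0,0]]';python3 plan.py .5785 .0575 .067
```

```text
time: 32.38
ee_pos: [0.5764, 0.0582, 0.0678]
eef_rot: [-0.002, -0.706, 0.708, -0.002]
ft_force: [0.5, 0.2, -0.4]
width: 0.0273
t 32.4 tcp [0.5764 0.0582 0.0678] w 0.0273 F [ 0.5  0.2 -0.4]
world d mm [ 2.1 -0.7 -0.8] tool-now d mm [-2.1  0.8  0.7] | aligned-tool d mm [-2.1  0.8  0.7] turn deg [-0.22  0.02 -0.3 ]
tool x,z in world [-1.    -0.    -0.005] [ 0.    -1.     0.004]
```

```bash
python3 -m jog '[[-0.001,0.001,0,0,0,0],[0,0.001,0,0,0,0],[0,0,0,0,0,0]]'; python3 -m jog '[[0,0,0,0,0,0],[0,0,0,0,0,0],[0,0,0,0,0,0],[0,0,0,0,0,0]]' 0.15; python3 -m jog '[[0,-0.015,0,0,0,0],[0,-0.03,0,0,0,0],[0,-0.03,0,0,0,0],[0,-0.03,0,0,0,-0.4],[0,-0.02,0,0,0,0],[0,0,0,0,0,0]]'; python3 -m jog '[[0.0137,0,-0.030,0,0,0],[0.0137,0,-0.030,0,0,0],[0.0137,0,-0.030,0,0,0],[0.0137,0,-0.030,0,0,0],[0.0137,0,-0.030,0,0,0],[0.0137,0,-0.030,0,0,0],[0.0137,0,-0.030,0,0,0],[0.0137,0,-0.030,0,0,0],[0.0137,0,-0.030,0,0,0],[0.012,0,-0.028,0,0,0],[0,0,0,0,0,0],[0,0,0,0,0,0]]'; python3 wc.py .439 .3615 .10
```

```text
time: 32.63
ee_pos: [0.5789, 0.0582, 0.068]
eef_rot: [-0.003, -0.706, 0.709, -0.003]
ft_force: [-0.1, 0.0, -1.5]
width: 0.0272
time: 32.97
ee_pos: [0.58, 0.0583, 0.0691]
eef_rot: [-0.004, -0.706, 0.708, -0.004]
ft_force: [-0.3, -0.4, 0.1]
width: 0.0455
time: 33.47
ee_pos: [0.577, 0.0589, 0.1973]
eef_rot: [0.001, -0.706, 0.708, 0.001]
ft_force: [0.7, 1.1, 0.2]
width: 0.0499
time: 34.47
ee_pos: [0.4355, 0.367, 0.1911]
eef_rot: [-0.001, -0.705, 0.709, 0.003]
ft_force: [0.7, -1.1, 0.1]
width: 0.0501
cap [324. 230.] [0.4397 0.3621] 0.0137 0.071 921
t 34.5 tcp [0.435  0.3673 0.1911] w 0.0499 F [-1.4  0.6  0. ]
world d mm [  4.   -5.8 -91.1] tool-now d mm [-4.3 91.2  5.3] | aligned-tool d mm [-4.  91.1  5.8] turn deg [-0.28 -0.28  0.17]
tool x,z in world [-1.     0.005  0.003] [-0.005 -1.     0.005]
```

```bash
python3 -m jog '[[-0.003,0.01,0.002,0,-0.3,0],[-0.002,0.025,0,0,0,0],[0,0.03,0,0,0,0],[0,0.023,0,0,0,0],[0,0,0,0,0,0],[0,0,0,0,0,0]]' 0.15; python3 plan.py .4397 .3621 .053
```

```text
time: 35.02
ee_pos: [0.4454, 0.357, 0.0969]
eef_rot: [-0.002, -0.704, 0.71, 0.003]
ft_force: [-0.3, 0.4, 1.0]
width: 0.0497
t 35.0 tcp [0.4454 0.357  0.0969] w 0.0497 F [-0.3  0.4  1. ]
world d mm [ -5.7   5.1 -43.9] tool-now d mm [ 5.8 43.9 -5.4] | aligned-tool d mm [ 5.7 43.9 -5.1] turn deg [-0.43 -0.44  0.04]
tool x,z in world [-1.     0.008  0.001] [-0.008 -1.     0.007]
```

```bash
python3 -m jog '[[0.003,0.002,-0.003,-0.4,-0.4,0],[0.003,0.010,-0.002,0,0,0],[0,0.014,0,0,0,0],[0,0.012,0,0,0,0],[0,0.004,0,0,0,0],[0,0,0,0,0,0],[0,0,0,0,0,0]]'; python3 -m jog '[[0,0,0,0,0,0],[0,0,0,0,0,0],[0,0,0,0,0,0],[0,0,0,0,0,0],[0,0,0,0,0,0],[0,0,0,0,0,0]]' -1 25; python3 -m jog '[[0,-0.01,0,0,0,0],[0,-0.025,0,0,0,0],[0,-0.025,0,0,0,0],[0,-0.025,0,0,0,0],[0,-0.025,0,0,0,0],[0,0,0,0,0,0],[0,0,0,0,0,0]]'; python3 held.py .526 .0575 .16
```

```text
time: 35.6
ee_pos: [0.4422, 0.3627, 0.0566]
eef_rot: [0.003, 0.709, -0.706, 0.001]
ft_force: [0.1, 0.4, -0.5]
width: 0.0501
time: 36.1
ee_pos: [0.4431, 0.3638, 0.0589]
eef_rot: [0.004, 0.709, -0.705, 0.002]
ft_force: [0.1, -1.4, -0.6]
width: 0.0273
time: 36.68
ee_pos: [0.4408, 0.3625, 0.1764]
eef_rot: [0.003, 0.709, -0.705, 0.001]
ft_force: [-0.7, -0.3, -1.3]
width: 0.0271
wrist 2102 jar-tcp mm [ 4.9 -0.4] r 19.1 z rel [-50.3 -10.4]
scene 306 jar-tcp mm [-1.4 -4.3] r 22.6 z rel [-55.7 -10.2]
side 766 jar-tcp mm [-4.3  3.6] r 20.6 z rel [-54.3 -11.8]
t 36.8 tcp [0.4403 0.3622 0.1747] w 0.0269 F [ 0.1 -0.6 -1.3]
world d mm [  85.7 -304.7  -14.7] tool-now d mm [-86.1  13.8 304.6] | aligned-tool d mm [-85.7  14.7 304.7] turn deg [ 0.23 -0.09 -0.2 ]
tool x,z in world [-1.     0.002 -0.004] [-0.002 -1.    -0.004]
```

```bash
python3 -m jog '[[-0.0088,0,0.0302,0,0,0],[-0.0088,0,0.0302,0,0,0],[-0.0088,0,0.0302,0,0,0],[-0.0088,0,0.0302,0,0,0],[-0.0088,0,0.0302,0,0,0],[-0.0088,0,0.0302,0,0,0],[-0.0088,0,0.0302,0,0,0],[-0.0088,0,0.0302,0,0,0],[-0.0088,0,0.0302,0,0,0],[-0.0075,0,0.029,0,0,0],[0,0,0,0,0,0],[0,0,0,0,0,0]]'; python3 wc.py .528 .0575 .105
```

```text
time: 37.83
ee_pos: [0.5215, 0.0458, 0.1585]
eef_rot: [-0.008, 0.708, -0.707, -0.006]
ft_force: [-0.1, 1.2, -1.5]
width: 0.0271
cap [413.  22.] [ 0.6589 -0.0112] 0.1128 0.099 2927
cap [302.  89.] [0.6255 0.0574] 0.0138 0.081 1638
cap [504.  99.] [ 0.6203 -0.0733] 0.014 0.08 2075
cap [303. 170.] [0.5757 0.0566] 0.0136 0.081 1311
cap [392. 169.] [ 0.5759 -0.0032] 0.0136 0.08 1451
cap [490. 217.] [ 0.5426 -0.0746] 0.0138 0.08 1652
t 37.9 tcp [0.5215 0.0451 0.1583] w 0.027 F [ 0.6 -1.  -1.4]
world d mm [  6.5  12.4 -53.3] tool-now d mm [ -7.7  53.1 -12.3] | aligned-tool d mm [ -6.5  53.3 -12.4] turn deg [0.02 0.14 1.22]
tool x,z in world [-1.    -0.002  0.021] [ 0.002 -1.    -0.   ]
```

```bash
python3 -m jog '[[-0.004,0,-0.005,0,0,1.2],[-0.002,0.01,-0.003,0,0,0],[0,0.02,0,0,0,0],[0,0.018,0,0,0,0],[0,0,0,0,0,0],[0,0,0,0,0,0]]';python3 plan.py .528 .0575 .069
```

```text
time: 38.38
ee_pos: [0.5264, 0.0615, 0.1057]
eef_rot: [-0.004, 0.708, -0.706, 0.005]
ft_force: [0.8, -0.5, -1.3]
width: 0.0269
t 38.4 tcp [0.5264 0.0615 0.1057] w 0.0269 F [ 0.8 -0.5 -1.3]
world d mm [  1.6  -4.  -36.7] tool-now d mm [-1.5 36.7  4.2] | aligned-tool d mm [-1.6 36.7  4. ] turn deg [ 0.15  0.68 -0.08]
tool x,z in world [-1.    -0.012 -0.001] [ 0.012 -1.    -0.003]
```

```bash
python3 -m jog '[[0,0,0.002,0,0.7,0],[0,0,0.002,0,0,0],[0,0.01,0,0,0,0],[0,0.012,0,0,0,0],[0,0.011,0,0,0,0],[0,0.002,0,0,0,0],[0,0,0,0,0,0],[0,0,0,0,0,0]]';python3 plan.py .528 .0575 .069
```

```text
time: 39.05
ee_pos: [0.5273, 0.0592, 0.0689]
eef_rot: [0.001, 0.708, -0.706, 0.002]
ft_force: [0.5, 0.9, -1.1]
width: 0.027
t 39.0 tcp [0.5273 0.0592 0.0689] w 0.027 F [ 0.5  0.9 -1.1]
world d mm [ 0.7 -1.7  0.1] tool-now d mm [-0.7 -0.1  1.7] | aligned-tool d mm [-0.7 -0.1  1.7] turn deg [ 0.19  0.04 -0.22]
tool x,z in world [-1.    -0.001 -0.004] [ 0.001 -1.    -0.003]
```

```bash
python3 -m jog '[[0,0.001,0,0,0,0],[0,0,0,0,0,0]]'; python3 -m jog '[[0,0,0,0,0,0],[0,0,0,0,0,0],[0,0,0,0,0,0],[0,0,0,0,0,0]]' 0.15; python3 -m jog '[[0,-0.015,0,0,0,0],[0,-0.03,0,0,0,0],[0,-0.03,0,0,0,0],[0,-0.03,0,0,0,0],[0,-0.02,0,0,0,0],[0,0,0,0,0,0]]'; python3 -m jog '[[0.015,0,0.0105,0,0,0],[0.015,0,0.0105,0,0,0],[0.015,0,0.0105,0,0,0],[0.015,0,0.0105,0,0,0],[0.015,0,0.0105,0,0,0],[0.015,0,0.0105,0,0,0],[0.013,0,0.01,0,0,0],[0,0,0,0,0,0],[0,0,0,0,0,0]]' -1; cat > look.py <<'E'
import sys
from h import *; from bench import r
o=[r.camera(n)["image"] for n in("scene","side")]
cv2.imwrite(sys.argv[1],np.hstack([cv2.resize(o[0][190:430,110:470],(396,264)),cv2.resize(o[1][150:390,140:500],(396,264))])[:,:,::-1])
c=r.camera("side");w=cloud(c)
m=(abs(w[...,2]-.055)<.012)&(w[...,0]>.43)&(w[...,0]<.65)&(abs(w[...,1]+.014)<.03)&(c["image"].max(2)-c["image"].min(2)<30)
if m.sum():print("knob px",m.sum(),np.percentile(w[m],[3,50,97],axis=0).round(4).tolist())
E
python3 look.py pics/l1.png; python3 wc.py .425 -.0145 .042
```

```text
time: 39.22
ee_pos: [0.5282, 0.0591, 0.0689]
eef_rot: [0.002, 0.708, -0.706, 0.002]
ft_force: [0.7, 0.2, -1.3]
width: 0.0272
time: 39.55
ee_pos: [0.5291, 0.0592, 0.07]
eef_rot: [0.003, 0.708, -0.706, 0.003]
ft_force: [-0.8, -0.5, 0.0]
width: 0.0456
time: 40.05
ee_pos: [0.5264, 0.0591, 0.199]
eef_rot: [0.001, 0.708, -0.706, 0.002]
ft_force: [0.7, 0.2, -0.5]
width: 0.0498
time: 40.8
ee_pos: [0.4186, -0.0162, 0.1957]
eef_rot: [0.001, 0.709, -0.705, 0.002]
ft_force: [0.0, 0.8, 0.2]
width: 0.0024
knob px 324 [[0.4602, -0.0433, 0.0447], [0.56, -0.002, 0.0572], [0.6193, 0.0134, 0.0662]]
cap [221.  25.] [0.5749 0.0564] 0.0141 0.081 1668
cap [304.  25.] [ 0.5751 -0.0038] 0.0141 0.081 1566
cap [401.  75.] [ 0.5423 -0.0749] 0.0139 0.081 1404
cap [223. 100.] [0.5244 0.0576] 0.0142 0.081 1331
cap [608. 150.] [ 0.4899 -0.2452] 0.0139 0.07 1474
t 41.0 tcp [ 0.4194 -0.0154  0.1958] w 0.0003 F [-0.3 -0.4  0. ]
world d mm [   5.6    0.9 -153.8] tool-now d mm [-5.000e+00  1.539e+02 -1.000e-01] | aligned-tool d mm [ -5.6 153.8  -0.9] turn deg [ 0.3   0.22 -0.25]
tool x,z in world [-1.    -0.004 -0.004] [ 0.004 -1.    -0.005]
```

View pics/l1.png

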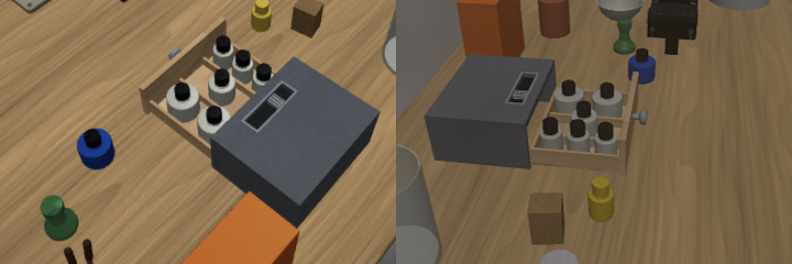

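The two crops show all six jars upright in the drawer: three small, one medium and two large, each in its own row. The knob is at about (640,117) in the side crop. Next I'll lower the closed fingers in front of the knob.

```bash
python3 -m jog '[[-0.002,0.02,0,0,0,0],[0,0.03,0,0,0,0],[0,0.03,0,0,0,0],[0,0.03,0,0,0,0],[0,0.03,0,0,0,0],[0,0.008,0,0,0,0],[0,0,0,0,0,0],[0,0,0,0,0,0]]'; python3 plan.py .45 -.0145 .042
```

```text
time: 41.67
ee_pos: [0.4279, -0.0097, 0.0443]
eef_rot: [-0.0, 0.71, -0.704, 0.007]
ft_force: [0.2, -0.2, 1.1]
width: 0.0007
t 41.7 tcp [ 0.4279 -0.0097  0.0443] w 0.0007 F [ 0.2 -0.2  1.1]
world d mm [22.1 -4.8 -2.3] tool-now d mm [-22.    2.4   5.1] | aligned-tool d mm [-22.1   2.3   4.8] turn deg [ 0.51  0.62 -0.55]
tool x,z in world [-1.    -0.011 -0.01 ] [ 0.011 -1.    -0.009]
```

```bash
python3 -m jog '[[-0.004,0.001,0.003,0.5,0.6,-0.5],[-0.008,0,0.001,0,0,0],[-0.008,0,0,0,0,0],[-0.008,0,0,0,0,0],[-0.008,0,0,0,0,0],[-0.008,0,0,0,0,0],[-0.008,0,0,0,0,0],[-0.008,0,0,0,0,0]]'; python3 plan.py .61 -.0145 .042
```

```text
time: 42.33
ee_pos: [0.4935, -0.014, 0.0473]
eef_rot: [-0.0, -0.706, 0.708, 0.001]
ft_force: [-4.6, 1.1, -0.7]
width: 0.0007
t 42.3 tcp [ 0.4935 -0.014   0.0473] w 0.0007 F [-4.6  1.1 -0.7]
world d mm [116.5  -0.5  -5.3] tool-now d mm [-116.5    5.2    0.3] | aligned-tool d mm [-116.5    5.3    0.5] turn deg [-0.12 -0.07  0.04]
tool x,z in world [-1.     0.001  0.001] [-0.001 -1.     0.002]
```

Contact with about 4.6 N, as expected for the drawer. I'll keep pushing.

```bash
python3 -m jog '[[-0.009,0.001,0,0,0,0],[-0.009,0.001,0,0,0,0],[-0.009,0.001,0,0,0,0],[-0.009,0,0,0,0,0],[-0.009,0,0,0,0,0],[-0.009,0,0,0,0,0],[-0.009,0,0,0,0,0],[-0.009,0,0,0,0,0],[-0.009,0,0,0,0,0],[-0.009,0,0,0,0,0],[-0.006,0,0,0,0,0]]'; python3 plan.py .61 -.0145 .042
```

```text
time: 43.25
ee_pos: [0.6033, -0.0135, 0.0449]
eef_rot: [-0.002, -0.707, 0.708, -0.001]
ft_force: [-3.8, 0.4, 2.9]
width: 0.0002
t 43.2 tcp [ 0.6033 -0.0135  0.0449] w 0.0002 F [-3.8  0.4  2.9]
world d mm [ 6.7 -1.  -2.9] tool-now d mm [-6.7  3.   1. ] | aligned-tool d mm [-6.7  2.9  1. ] turn deg [-0.07 -0.1  -0.23]
tool x,z in world [-1.     0.002 -0.004] [-0.002 -1.     0.001]
```

```bash
python3 -m jog '[[-0.004,0,0,0,0,0],[-0.003,0,0,0,0,0],[-0.003,0,0,0,0,0]]'; python3 -m jog '[[-0.002,0,0,0,0,0],[-0.002,0,0,0,0,0]]'; python3 -m jog '[[-0.002,0,0,0,0,0],[-0.002,0,0,0,0,0]]'
```

```text
time: 43.5
ee_pos: [0.6089, -0.0135, 0.0439]
eef_rot: [0.003, -0.706, 0.708, 0.004]
ft_force: [-24.9, 1.3, 15.7]
width: 0.0005
time: 43.67
ee_pos: [0.6086, -0.0136, 0.0435]
eef_rot: [0.007, -0.706, 0.708, 0.008]
ft_force: [-15.0, 0.6, 11.1]
width: 0.0004
time: 43.83
ee_pos: [0.6084, -0.0136, 0.0431]
eef_rot: [0.011, -0.705, 0.709, 0.012]
ft_force: [-15.1, 0.5, 11.4]
width: 0.0007
```

```bash
python3 -m jog '[[0.01,0,0,0,0,0],[0.02,0,0,0,0,0],[0,-0.02,0,0,0,0],[0,-0.035,0,0,0,-1],[0,-0.035,0,0,0,-1],[0,-0.035,0,0,0,0],[0,-0.03,0,0,0,0],[0,0,0,0,0,0]]'; python3 -m jog '[[-0.02,0,0.004,0,0,0],[-0.025,0,0.004,0,0,0],[-0.025,0,0.004,0,0,0],[-0.025,0,0.004,0,0,0],[-0.02,0,0.004,0,0,0],[0,0,0,0,0,0],[0,0,0,0,0,0]]'; python3 -c "
from h import *;from bench import r
from plan import go
c=r.camera('wrist');np.savez('pics/w1.npz',**c);cv2.imwrite('pics/w1.png',c['image'][:,:,::-1]);go(.694,-.045,.11)
print([proj(c,p).round() for p in((.694,-.0125,.102),(.658,-.0125,.102))])"; python3 look.py pics/l2.png
```

```text
time: 44.5
ee_pos: [0.5878, -0.0147, 0.2047]
eef_rot: [0.021, -0.705, 0.709, 0.024]
ft_force: [0.1, 0.6, 0.5]
width: 0.0003
time: 45.08
ee_pos: [0.7141, -0.0384, 0.2027]
eef_rot: [0.013, -0.703, 0.71, 0.018]
ft_force: [-0.5, -0.1, 0.5]
width: 0.0001
t 45.1 tcp [ 0.7137 -0.0386  0.2025] w 0.0003 F [-0.6 -0.8 -0.2]
world d mm [-19.7  -6.4 -92.5] tool-now d mm [15.5 93.3  5.6] | aligned-tool d mm [19.7 92.5  6.4] turn deg [-0.58 -0.42  2.54]
tool x,z in world [-0.999  0.008  0.044] [-0.007 -1.     0.01 ]
[array([284., 264.]), array([286., 306.])]
knob px 104 [[0.6223, -0.0221, 0.0488], [0.6293, -0.0063, 0.0596], [0.6475, 0.0025, 0.0663]]
```

View pics/w1.png

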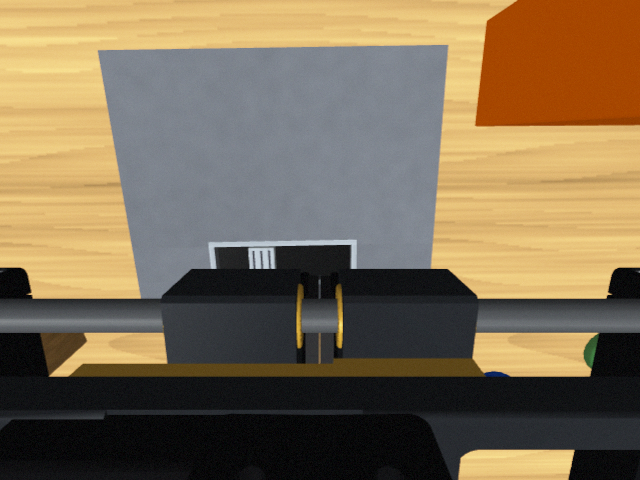

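View pics/l2.png

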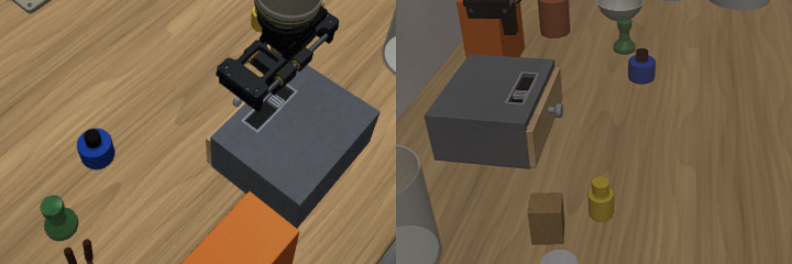

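The drawer panel now sits flush against the cabinet. In the wrist view the slot's inner edge runs from column 215 to 351 along row 246, and the button spans columns 248–275. Orientation fixes and slot coordinates come next.

```bash
python3 - <<'E'
from h import *
c=dict(np.load("pics/w1.npz"))
for n,u,v in(("left end",215,247),("right end",351,246),("btn L",248,249),("btn R",275,249),("cab backL",99,51),("cab backR",447,46)):print(n,ray(c,u,v,.102).round(4))
c=dict(np.load("pics/scene0.npz"));im=c["image"];g=im[250:325,315:395].max(2)
# slot dark/bright frame: cast every bright pixel
w=(im.max(2)>120)&(im.max(2)-im.min(2)<40);v,u=np.nonzero(w);k=(u>325)&(u<385)&(v>258)&(v<315)
P=np.array([ray(c,a,b,.102)[:2] for a,b in zip(u[k],v[k])]);print("frame scene",P.min(0).round(4),P.max(0).round(4),k.sum(),np.percentile(P,[3,97],axis=0).round(4).tolist())
E
python3 -m jog '[[0.008,0,0,-0.6,-0.4,2.5],[0.006,0,0,0,0,0],[0.003,0,0.006,0,0,0],[0,0.01,0,0,0,0],[0,0.02,0,0,0,0],[0,0.02,0,0,0,0],[0,0,0,0,0,0],[0,0,0,0,0,0]]'; python3 plan.py .694 -.045 .115
```

```text
left end [0.7081 0.0394 0.102 ]
right end [ 0.7079 -0.0636  0.102 ]
btn L [0.7063 0.0146 0.102 ]
btn R [ 0.7061 -0.0059  0.102 ]
cab backL [0.8418 0.1023 0.102 ]
cab backR [ 0.8437 -0.1235  0.102 ]
frame scene [ 0.6575 -0.0685] [0.7112 0.0422] 223 [[0.6766, -0.0675], [0.7112, 0.0414]]
time: 45.95
ee_pos: [0.6937, -0.0453, 0.1543]
eef_rot: [-0.001, -0.706, 0.708, -0.001]
ft_force: [0.1, 0.3, 1.2]
width: 0.0004
t 46.0 tcp [ 0.6937 -0.0453  0.1543] w 0.0004 F [0.1 0.3 1.2]
world d mm [  0.3   0.3 -39.3] tool-now d mm [-0.2 39.3 -0.4] | aligned-tool d mm [-0.3 39.3 -0.3] turn deg [-0.13 -0.   -0.09]
tool x,z in world [-1.     0.    -0.002] [-0.    -1.     0.002]
```

```bash
python3 -m jog '[[0,0.008,-0.004,0,0,0],[0,0.014,-0.004,0,0,0],[0,0.012,0,0,0,0],[0,0.004,0,0,0,0],[0,0,0,0,0,0],[0,0,0,0,0,0]]'; python3 plan.py .694 -.036 .098
```

```text
time: 46.45
ee_pos: [0.6947, -0.0356, 0.1139]
eef_rot: [-0.001, -0.706, 0.708, -0.001]
ft_force: [0.7, 0.5, -0.4]
width: 0.0003
t 46.5 tcp [ 0.6947 -0.0356  0.1139] w 0.0003 F [ 0.7  0.5 -0.4]
world d mm [ -0.7  -0.4 -15.9] tool-now d mm [ 0.7 15.9  0.3] | aligned-tool d mm [ 0.7 15.9  0.4] turn deg [-0.11  0.04 -0.14]
tool x,z in world [-1.    -0.001 -0.002] [ 0.001 -1.     0.002]
```

```bash
python3 -m jog '[[0.0005,0.005,0,0,0,0],[0.001,0.005,0,0,0,0],[0.0005,0.005,0,0,0,0],[0,0.002,0,0,0,0],[0,0,0,0,0,0]]'; python3 plan.py .694 -.036 .097
```

```text
time: 46.87
ee_pos: [0.6931, -0.0361, 0.0964]
eef_rot: [-0.001, -0.706, 0.708, -0.002]
ft_force: [0.2, 0.2, -0.7]
width: 0.0006
t 46.9 tcp [ 0.6931 -0.0361  0.0964] w 0.0006 F [ 0.2  0.2 -0.7]
world d mm [0.9 0.1 0.6] tool-now d mm [-0.9 -0.6 -0.1] | aligned-tool d mm [-0.9 -0.6 -0.1] turn deg [-0.13  0.01 -0.24]
tool x,z in world [-1.    -0.    -0.004] [ 0.    -1.     0.002]
```

```bash
python3 -m jog '[[0,0,-0.005,0,0,0],[0,0,-0.005,0,0,0],[0,0,-0.005,0,0,0],[0,0,-0.005,0,0,0],[0,0,-0.005,0,0,0]]'; python3 plan.py .694 .0045 .097
```

```text
time: 47.28
ee_pos: [0.6934, -0.0102, 0.0968]
eef_rot: [-0.002, -0.706, 0.708, -0.001]
ft_force: [0.4, -1.7, -1.3]
width: 0.0008
t 47.3 tcp [ 0.6934 -0.0102  0.0968] w 0.0008 F [ 0.4 -1.7 -1.3]
world d mm [ 0.6 14.7  0.2] tool-now d mm [ -0.5  -0.2 -14.7] | aligned-tool d mm [ -0.6  -0.2 -14.7] turn deg [-0.17 -0.09 -0.28]
tool x,z in world [-1.     0.001 -0.005] [-0.001 -1.     0.003]
```

```bash
python3 -m jog '[[0,0,-0.004,0,0,0],[0,0,-0.004,0,0,0],[0,0,-0.003,0,0,0]]'; python3 -m jog '[[0,0,-0.003,0,0,0],[0,0,-0.002,0,0,0]]';python3 -m jog '[[0,0,-0.002,0,0,0],[0,0,-0.002,0,0,0]]'; python3 -m jog '[[0,0,-0.002,0,0,0],[0,0,-0.002,0,0,0]]'
```

```text
time: 47.53
ee_pos: [0.6933, 0.0022, 0.0968]
eef_rot: [-0.002, -0.706, 0.709, -0.001]
ft_force: [-0.4, -2.7, 0.3]
width: 0.0003
time: 47.7
ee_pos: [0.6933, 0.0079, 0.0968]
eef_rot: [-0.002, -0.706, 0.709, -0.001]
ft_force: [-0.3, -2.2, -0.4]
width: 0.0005
time: 47.87
ee_pos: [0.6933, 0.0095, 0.0968]
eef_rot: [-0.002, -0.704, 0.71, -0.001]
ft_force: [-0.9, -9.5, 0.6]
width: 0.0007
time: 48.03
ee_pos: [0.6933, 0.0094, 0.0969]
eef_rot: [-0.003, -0.703, 0.712, 0.001]
ft_force: [-1.6, -4.8, 0.8]
width: 0.0007
```

```bash
python3 -m jog '[[0,0,0.005,0,0,0],[0,0,0.005,0,0,0],[0,-0.015,0,0,0,0],[0,-0.03,0,0,0,0],[0,-0.035,0,0,0,0],[0,-0.035,0,0,0,0],[0.03,0,0,0,0,0],[0.03,0,0,0,0,0],[0.03,0,0,0,0,0],[0.03,0,0,0,0,0],[0,0,0,0,0,0],[0,0,0,0,0,0]]'; python3 - <<'E'
from h import *;from bench import r
c=r.camera("wrist");s=r.camera("scene");d=r.camera("side")
np.savez("pics/w2.npz",**c)
top=np.hstack([cv2.resize(s["image"],(400,300)),cv2.resize(d["image"],(400,300))])
u,v=proj(c,(.694,-.0125,.102)).astype(int);print(u,v)
a=c["image"][max(v-60,0):v+60,max(u-160,0):u+160];a=cv2.resize(a,(800,300));cv2.imwrite("pics/f.png",np.vstack([top,a])[:,:,::-1]);print(max(u-160,0),max(v-60,0))
E
```

```text
time: 49.03
ee_pos: [0.5697, 0.0015, 0.2177]
eef_rot: [-0.005, -0.705, 0.709, -0.001]
ft_force: [0.2, -0.2, 0.3]
width: 0.0008
336 71
176 11
```

View pics/f.png

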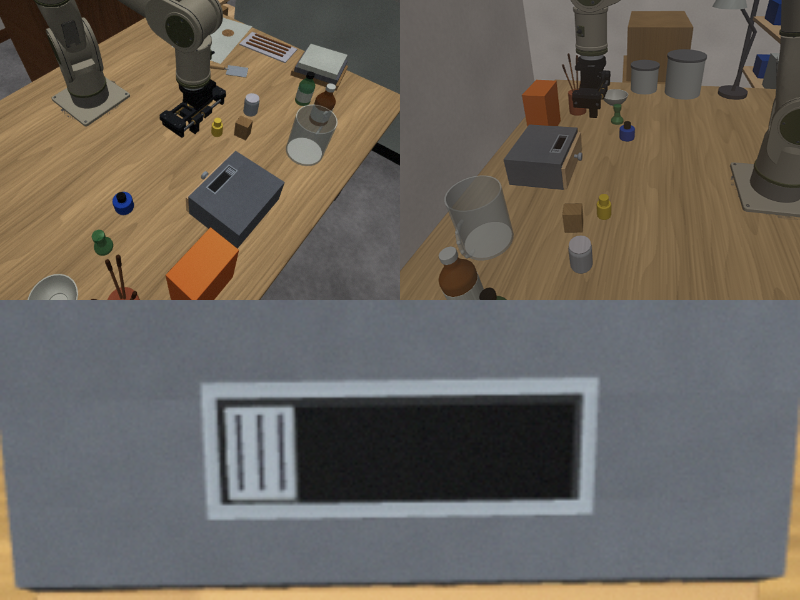

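The final view shows the button at the left end of the slot, with a gap of about 1–2 mm at its stop. The drawer is shut, and the tin, box, muller and look-alikes are where they started. No white jars are left on the table.

```bash
python3 -c "
from bench import r;print(r.close_job())"
```

```text
the job is handed in; nothing more can be done
None
```

The job is done and handed in at about 49 s of the 210 s allowed. All six white black-capped jars I found went into the drawer upright: three small in the narrow row, one medium in the middle row and two large in the wide row. I then pushed the drawer shut by its knob, and after that slid the lock button to the robot's left.

**Jars:** Before closing, the pictures showed all six upright in their rows, with cap tops at about 80 mm, as expected on the 10 mm drawer floor. In the final pictures no white jar is left on the table. The tin, cardboard box, muller and the blue and yellow look-alikes look unmoved.

**Drawer:** The push ended against a hard stop at about 25 N, after about 160 mm of travel, and the panel looks flush with the cabinet. I could not read the drawer joint itself.

**Lock:** The button hit a firm stop at about 9.5 N. The last picture still shows a gap of about 1–2 mm between it and the slot's left end. I took that as its end of travel, since it stopped there against the force.

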